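# Cap the oil ports, sweep the grinder plate, reopen for oiling

### The job

Get the grinder station ready for oiling: first press the caps of all the oil ports fully down so that no bone gets in, and then, with all the caps down, use the scraper block to sweep every bone offcut off the steel plate into the wooden catch bin, without touching the offcuts with the gripper. Stand the scraper back upright near the middle of the rubber mat and pull every cap fully up again. Leave the crucible, hand wheel and caliper where they are.

Things in the scene. Friction and masses are not known exactly. Their poses are not given: they have to be found in the camera images.
- station: Fixed grinder station (plate, bin, oiler rail, chute, grinder in one); origin on the bench top under the plate, x away from the robot, y to its left, z up. In its frame, mm: grey oiler rail x -155..-105, y -150..150, top z 45, along the robot side of the plate. Beyond the bin a tin chute (y -435..-275, z 100 to 200) slopes down from the grinder (y -590..-410, up to z 235).
- plate (a point): Point on the steel sweeping plate's top at the station's origin (60 mm above the bench), axes as the station's. The flat top spans x -90..90, y -140..170 mm from here; lips 6 mm thick and 12 mm high stand along both x sides and the +y end; none at the -y end (y = -140), where the plate drops straight into the wooden catch bin.
- bin (a point): Centre of the wooden catch bin's inner floor, axes as the station's; 8 mm above the bench, 52 mm below the plate's top, 215 mm to -y of point plate. Inside 180 (x) x 150 (y) mm; the plate forms its +y side; the other three walls are 12 mm thick and rise 92 mm above this point.
- port1: One of four oil ports in a row on the rail, 62 to 82 mm apart (in any order): upright brass stub; origin on its axis at the rail's top. Its steel cap is an upright cylinder of 34 mm diameter from 10 to 68 mm above this origin when fully down, with a boss (24 mm across) on top up to 70 mm; all of that 30 mm higher when fully up.
- cap1 (a joint): Vertical slide of the cap of port 1, in m: 0 fully down (port shut), 0.030 fully up (port open). An over-centre detent snaps it to the nearer end and holds it there, except that within 5 mm of the middle it may stand still; about 6 N along the slide moves it past the middle. At the start it is up, down or half-way.
- port2: One of four oil ports in a row on the rail, 62 to 82 mm apart (in any order): upright brass stub; origin on its axis at the rail's top. Its steel cap is an upright cylinder of 34 mm diameter from 10 to 68 mm above this origin when fully down, with a boss (24 mm across) on top up to 70 mm; all of that 30 mm higher when fully up.
- cap2 (a joint): Vertical slide of the cap of port 2, in m: 0 fully down (port shut), 0.030 fully up (port open). An over-centre detent snaps it to the nearer end and holds it there, except that within 5 mm of the middle it may stand still; about 6 N along the slide moves it past the middle. At the start it is up, down or half-way.
- port3: One of four oil ports in a row on the rail, 62 to 82 mm apart (in any order): upright brass stub; origin on its axis at the rail's top. Its steel cap is an upright cylinder of 34 mm diameter from 10 to 68 mm above this origin when fully down, with a boss (24 mm across) on top up to 70 mm; all of that 30 mm higher when fully up.
- cap3 (a joint): Vertical slide of the cap of port 3, in m: 0 fully down (port shut), 0.030 fully up (port open). An over-centre detent snaps it to the nearer end and holds it there, except that within 5 mm of the middle it may stand still; about 6 N along the slide moves it past the middle. At the start it is up, down or half-way.
- port4: One of four oil ports in a row on the rail, 62 to 82 mm apart (in any order): upright brass stub; origin on its axis at the rail's top. Its steel cap is an upright cylinder of 34 mm diameter from 10 to 68 mm above this origin when fully down, with a boss (24 mm across) on top up to 70 mm; all of that 30 mm higher when fully up.
- cap4 (a joint): Vertical slide of the cap of port 4, in m: 0 fully down (port shut), 0.030 fully up (port open). An over-centre detent snaps it to the nearer end and holds it there, except that within 5 mm of the middle it may stand still; about 6 N along the slide moves it past the middle. At the start it is up, down or half-way.
- chip1: Loose bone offcut (one of three to five present), L-shaped, 38 x 24 x 14 mm, 18 g, lying on the sweeping plate; origin at the centre of its underside as it lies at first. It must only be pushed with the scraper.
- chip2: Loose bone offcut (one of three to five present), slab, 34 x 24 x 14 mm, 18 g, lying on the sweeping plate; origin at the centre of its underside as it lies at first. It must only be pushed with the scraper.
- chip3: Loose bone offcut (one of three to five present), L-shaped, 38 x 24 x 14 mm, 18 g, lying on the sweeping plate; origin at the centre of its underside as it lies at first. It must only be pushed with the scraper.
- chip4: Loose bone offcut (one of three to five present), slab, 34 x 24 x 14 mm, 18 g, lying on the sweeping plate; origin at the centre of its underside as it lies at first. It must only be pushed with the scraper.
- chip5: Loose bone offcut (one of three to five present), L-shaped, 38 x 24 x 14 mm, 18 g, lying on the sweeping plate; origin at the centre of its underside as it lies at first. It must only be pushed with the scraper.
- mat: Fixed black rubber mat on the bench to the left of the station, 200 (x) x 150 (y) x 4 mm; origin at the centre of its underside, z up.
- scraper: Loose scraper block, 0.18 to 0.29 kg, standing on the mat: a wooden base 120 (x) x 40 (y) x 25 (z) mm with a steel-edged underside, and on it a dark wooden grip ridge 80 (x) x 24 (y) mm rising from z 23 to z 70; pinch the ridge across y. Origin at the centre of its underside, z up; either long side can push.
- crucible: Bystander: loose white ceramic crucible, 72 mm across, 80 mm high, on the bench; origin under its centre. Leave alone.
- handwheel: Bystander: loose aluminium hand wheel lying flat on the bench, 120 mm across, 36 mm high; origin under its centre. Leave alone.
- caliper: Bystander: loose steel caliper lying flat on the bench, 210 mm long along its x, 9 mm high; origin at the underside of its beam's centre. Leave alone.

How it is judged:
By the outcome, as a careful person would: the job done as asked, in the order asked, and still so for the second after the job is handed in, with the robot touching nothing.
Of chip1, chip2, chip3, chip4, chip5 only 3 to 5 are there at a start; the rules pass over those that are not, and their reading is None.
At some moment in a run one of scraper, chip1, chip2, chip3, chip4, chip5 may be knocked a few centimetres aside while the robot is not near it.
Once in a run the grip may slacken for a moment while it holds something.
It also fails if it takes over 200 s, if anything falls off the work surface, if the arm or the gripper's body presses on something with over 40 N, if the wrist force passes 120 N, or if a joint passes its speed limit or range.

### The arm

A 6-joint arm with a two-finger parallel gripper is mounted at the origin on the work surface. World frame = base frame: x ahead of the robot, y to its left, z up, the work surface at z = 0. Lengths are in mm, angles in rad, forces in N, time in s.
With the tool pointing down it reaches from about 350 to 975 mm from the base axis. Payload 7.1 kg.
Tool frame: the origin (TCP) lies on the centre line of the jaws, within the pads' length; the fingertips stand 17 mm ahead of it and the grasp point (between the pads) lies 2 mm behind it; z points along the fingers, y is the direction in which the jaws open and shut (so a half turn about z gives the same grasp; the last joint's range is limited). The gripper opens to 88 mm and grips with 3 to 60 N. Pads are 20 mm wide; open, the fingers measure 115 mm over their backs; the gripper's body (75 mm by 178 mm) begins 61 mm behind the grasp point.
Start: joints at [-1.145, 0.423, 1.63, -0, 1.089, -0.019], TCP at [268.938, -564.161, 239.675] pointing down, gripper open.
Joint ranges: [-3, 3], [-0.9, 2.11], [0.09, 2.58], [-1.31, 4.45], [0.11, 2.69], [-2.54, 2.54]. Speed limits (rad/s): [2.39, 2.39, 3.01, 3.14, 3.14, 3.14].

### API

Orientations are given as a unit quaternion [x, y, z, w].
In Python, from plant import ctrl gives the robot as it stands. The module is installed in compiled form; this text tells all that it offers.
- The arm moves only by the tool send_rows, never from a script. Its argument "deltas" is a list of rows, each an object of numbers: "tx", "ty", "tz": the shift along the world's x, y, z each as a share of 25 mm, from -1 to 1; "yaw": the turn about the world's z as a share of 0.1 rad, from -1 to 1. In form: [{"tx": .., "ty": .., "tz": .., "yaw": ..}, ...]. A call has 1 to 20 rows; each row shifts and turns the pose as measured when the row begins; what a row does not reach is not made up. A row lasts 1/10 s, in which the tool goes at most 50 mm and 8.59 degrees, less where a joint would pass 70% of its speed; a pose out of reach is approached as far as the arm can. A call with a number of a shift or a turn outside -1 to 1 is refused whole. A call with a gripper value outside its range is refused whole. "fingers" is the gripper command: -1 is shut, 1 is fully open, values between are in proportion, set as the call begins (left out, the last holds). The fingers move at their own pace and stop on an object; "force" is the grip in N (left out, the last holds). Time passes only in rows, so rows that do not move let the fingers close. It gives the time, the measured TCP pose, the force and the opening at its end, in the units of the state.
- ctrl.get_obs(): the state, without advancing time (a new reading comes with each control period).
- ctrl.read_camera(name): name is "scene" or "side" or "wrist"; returns the picture (384x512x3 uint8, red, green, blue); there is no depth.
- ctrl.camera_params(name): a dict with "fx", "fy", "cx", "cy" (pixels), "pose" (4x4, takes a point from camera to world coordinates); the wrist camera has in their place "tool_from_camera" (4x4, takes a point from camera to tool coordinates, whose origin is the TCP and whose axes are the flange's). Camera axes: x right, y up, looking along -z (the intrinsics and any distortion apply to the point x, -y, -z); pixel columns grow to the right and rows downward; lengths in mm; the calibration is good to about 2 mm. A picture is of the moment at which its call begins: read the wrist's pose just before it. camera_params takes no time and is no camera call.
- ctrl.hand_in(): hands the job in, once; it reports no verdict.
Trained networks look in the newest picture that a camera, given by its name, has taken for a name from the list of things; names that differ only in an ending like _2 or _b are one class to them, and where a whole thing is asked for, a point or a joint stands for the part that bears it (a point fixed in the world has none). Each returns a list of dicts, best first, with "p" (0 to 1); they miss things now and then, are a little off and sometimes report something else, mostly with a low value. They report only what shows in the picture. A call takes as long as a camera call.
- ctrl.boxes_of(name, camera): "xy" ([column, row] in pixels, amid what is visible of it).
The state is a dict: "clock": time; "qpos": joint angles; "qvel": joint speeds; "joint_efforts": joint torques, N m; "position": TCP position; "tcp_rot": TCP orientation; "contact_force": force on the tool from outside, world axes, zero at the start; "moment": the same for the moment, N m; "gripper_width": finger opening in mm.
Only numpy, scipy, OpenCV 4.12 (cv2) and the standard library are available. Lean on these libraries where they do the work, as an engineer would, in place of code of your own. Each camera call takes 0.05 s, during which the arm holds its last target.

## Working session

There is one attempt and no reset: what is moved stays moved. The work goes in short steps, Python scripts to look and compute and a tool call to move; the robot and the scene stay as the last step left them, time stands still between calls to the robot, and variables do not carry over. Pictures are saved under pics/ and viewed, and the job is handed in when it is done.

Besides the shell and the picture viewer there is one more tool, called after "Call:" as name(argument=value, ...) on one line, values as JSON. send_rows: Moves the arm, as the interface text tells. Shift numbers are shares of 25 mm and turn numbers shares of 0.1 rad, none past 1 either way. Its arguments: {"type":"object","properties":{"deltas":{"type":"array","items":{"type":"object","properties":{"tx":{"type":"number"},"ty":{"type":"number"},"tz":{"type":"number"},"yaw":{"type":"number"}}}},"fingers":{"type":"number"},"force":{"type":"number"}},"required":["deltas"]}

```bash
mkdir -p pics; ls; cat > h.py <<'E'
import numpy as np,cv2
from plant import ctrl
def snap(n,f):
    im=ctrl.read_camera(n); cv2.imwrite('pics/'+f,cv2.cvtColor(im,cv2.COLOR_RGB2BGR)); return im
E
python3 - <<'E'
from h import *
np.set_printoptions(precision=3,suppress=True)
o=ctrl.get_obs(); print(o)
for n in('scene','side','wrist'):
    snap(n,n+'0.png'); p=ctrl.camera_params(n); print(n,p)
E
```

```text
pics
{'clock': 0.0, 'qpos': array([-1.145,  0.424,  1.631,  0.   ,  1.089, -0.019]), 'qvel': array([-0.001, -0.001, -0.   , -0.   , -0.   ,  0.   ]), 'joint_efforts': array([  0.001, -54.461, -27.367,   0.065,   0.023,  -0.   ]), 'position': array([ 268.745, -563.678,  238.896]), 'tcp_rot': array([ 0.975,  0.221, -0.   , -0.001]), 'contact_force': array([-0.026,  1.134, -0.3  ]), 'moment': array([ 0.021, -0.004,  0.006]), 'gripper_width': 87.99971172356913}
scene {'fx': 363.1242845050466, 'fy': 363.1242845050466, 'cx': 258.4588838317068, 'cy': 188.87830411696805, 'pose': array([[  -0.317,   -0.74 ,    0.593, 1070.821],
       [   0.948,   -0.239,    0.21 ,  210.076],
       [  -0.013,    0.629,    0.777,  738.732],
       [   0.   ,    0.   ,    0.   ,    1.   ]])}
side {'fx': 399.30753018568976, 'fy': 399.30753018568976, 'cx': 255.56592053882952, 'cy': 197.56843653413753, 'pose': array([[ -0.753,   0.361,  -0.55 , -86.888],
       [ -0.658,  -0.413,   0.629, 755.936],
       [ -0.   ,   0.836,   0.549, 687.139],
       [  0.   ,   0.   ,   0.   ,   1.   ]])}
wrist {'fx': 331.8371432929041, 'fy': 331.8371432929041, 'cx': 253.84903696684555, 'cy': 191.8055459395925, 'tool_from_camera': array([[  -0.   ,    0.959,    0.285,   78.536],
       [   1.   ,    0.   ,    0.   ,    0.981],
       [   0.   ,    0.285,   -0.959, -144.178],
       [   0.   ,    0.   ,    0.   ,    1.   ]])}
```

View pics/scene0.png

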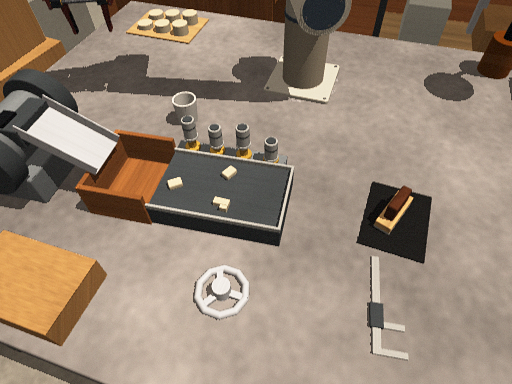

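View pics/side0.png

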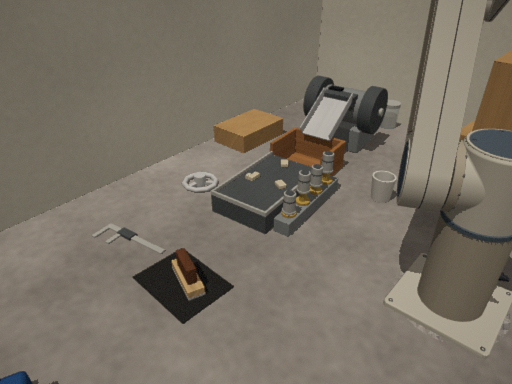

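View pics/wrist0.png

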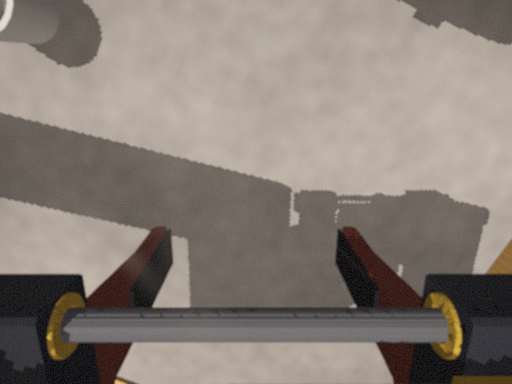

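```bash
python3 - <<'E'
import cv2
a=cv2.imread('pics/scene0.png')[100:250,70:310]; cv2.imwrite('pics/sc_z.png',cv2.resize(a,None,fx=3.3,fy=3.3,interpolation=cv2.INTER_CUBIC))
a=cv2.imread('pics/side0.png')[80:240,200:360]; cv2.imwrite('pics/sd_z.png',cv2.resize(a,None,fx=3.7,fy=3.7,interpolation=cv2.INTER_CUBIC))
E
python3 - <<'E'
from h import *
for n in('chip1','chip2','port1','cap1','scraper','mat','station','plate'):
    for c in('scene','side'):
        print(n,c,[(np.round(d['xy']).tolist(),round(d['p'],2)) for d in ctrl.boxes_of(n,c)])
E
```

```text
chip1 scene [([222.0, 203.0], 0.76), ([218.0, 140.0], 0.72), ([226.0, 174.0], 0.55), ([397.0, 226.0], 0.44)]
chip1 side []
chip2 scene [([222.0, 203.0], 0.76), ([218.0, 140.0], 0.72), ([226.0, 174.0], 0.55), ([397.0, 226.0], 0.44)]
chip2 side []
port1 scene [([219.0, 139.0], 0.9), ([273.0, 148.0], 0.89), ([243.0, 141.0], 0.67), ([190.0, 133.0], 0.67), ([126.0, 170.0], 0.6)]
port1 side [([300.0, 188.0], 0.87), ([290.0, 206.0], 0.66), ([325.0, 166.0], 0.65)]
cap1 scene [([189.0, 128.0], 0.84), ([243.0, 134.0], 0.68), ([215.0, 134.0], 0.57), ([269.0, 149.0], 0.53)]
cap1 side [([291.0, 206.0], 0.86), ([302.0, 181.0], 0.85), ([318.0, 176.0], 0.61), ([326.0, 159.0], 0.58)]
scraper scene [([397.0, 208.0], 0.91), ([220.0, 288.0], 0.3)]
scraper side [([188.0, 274.0], 0.77)]
mat scene [([400.0, 228.0], 0.83)]
mat side []
station scene [([129.0, 170.0], 0.71), ([395.0, 209.0], 0.26)]
station side [([306.0, 152.0], 0.79), ([325.0, 160.0], 0.58), ([202.0, 185.0], 0.19)]
plate scene [([127.0, 171.0], 0.6)]
plate side [([303.0, 152.0], 0.57)]
```

View pics/sc_z.png

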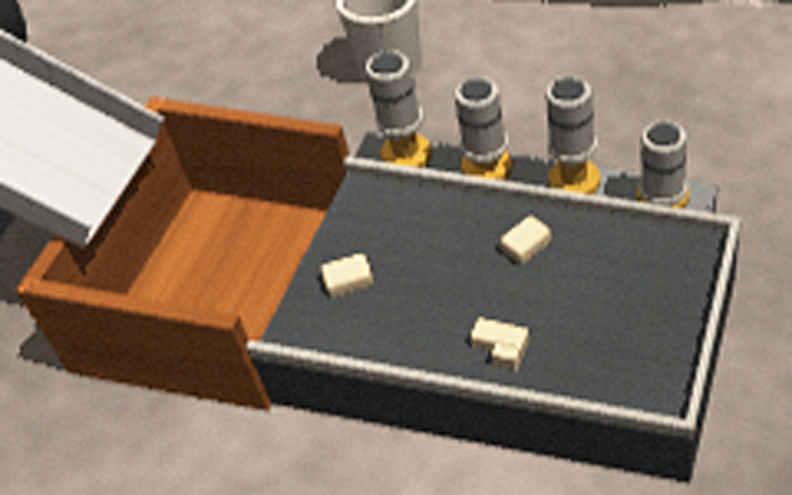

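View pics/sd_z.png

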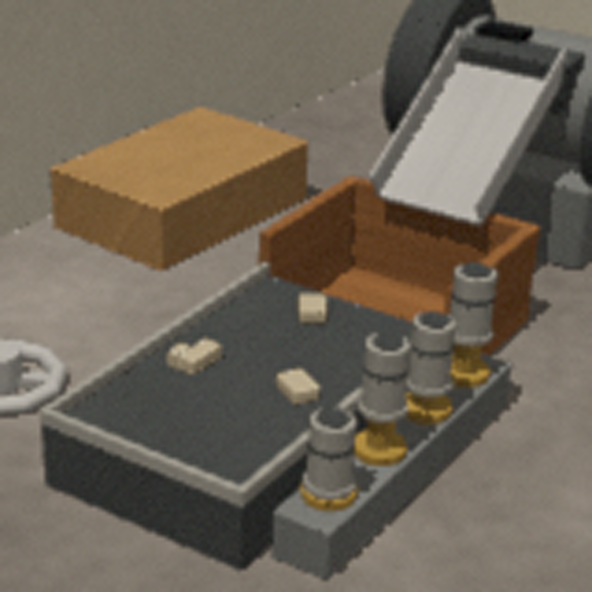

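```bash
cat >> h.py <<'E'
from scipy.optimize import least_squares
P={n:ctrl.camera_params(n) for n in('scene','side','wrist')}
def Rq(q):
    from scipy.spatial.transform import Rotation as R
    return R.from_quat(q).as_matrix()
def campose(n,obs=None):
    if n!='wrist': return P[n]['pose']
    T=np.eye(4);T[:3,:3]=Rq(obs['tcp_rot']);T[:3,3]=obs['position']
    return T@P[n]['tool_from_camera']
def proj(n,X,pose=None):
    p=P[n];T=p['pose'] if pose is None else pose
    X=np.atleast_2d(X);c=(X-T[:3,3])@T[:3,:3]
    return np.stack([p['cx']+p['fx']*c[:,0]/-c[:,2],p['cy']+p['fy']*c[:,1]/c[:,2]],1)
def ray(n,px,pose=None):
    p=P[n];T=p['pose'] if pose is None else pose
    d=np.array([(px[0]-p['cx'])/p['fx'],-(px[1]-p['cy'])/p['fy'],-1]);return T[:3,3],T[:3,:3]@d
def atz(n,px,z,pose=None):
    o,d=ray(n,px,pose);return o+d*(z-o[2])/d[2]
def st2w(s,X):
    X=np.atleast_2d(X);c,q=np.cos(s[2]),np.sin(s[2])
    return np.stack([s[0]+c*X[:,0]-q*X[:,1],s[1]+q*X[:,0]+c*X[:,1],X[:,2]],1)
def w2st(s,X):
    X=np.atleast_2d(X);c,q=np.cos(s[2]),np.sin(s[2]);a=X[:,0]-s[0];b=X[:,1]-s[1]
    return np.stack([c*a+q*b,-q*a+c*b],1)
E
python3 - <<'E'
from h import *
np.set_printoptions(precision=3,suppress=True)
z1=lambda a:(np.array(a)+.5)/3.3-.5+[70,100]
z2=lambda a:(np.array(a)+.5)/3.7-.5+[200,80]
for e in(90,96):
  L=np.array([[-e,80+e,72],[e,80+e,72],[e,-140,72],[-e,-140,72.]])
  sc=z1([(740,217),(692,430),(250,345),(348,160)]);sd=z2([(245,497),(45,412),(268,265)])
  f=lambda s:np.r_[(proj('scene',st2w(s,L))-sc).ravel(),(proj('side',st2w(s,L[:3]))-sd).ravel()]
  r=least_squares(f,[600,-250,0.]);print(e,r.x,r.fun,r.cost)
s=r.x;print('yaw deg',np.degrees(s[2]))
# caps
cs=z1([(664,131),(570,88),(477,88),(388,62)]);cd=z2([(333,416),(388,343),(434,321),(475,272)])
for i in range(4):
  g=lambda v:np.r_[(proj('scene',st2w(s,[[v[0],v[1],v[2]]]))-cs[i]).ravel(),(proj('side',st2w(s,[[v[0],v[1],v[2]]]))-cd[i]).ravel()]
  r=least_squares(g,[-130,0,130]);print('cap',i,r.x,'lift',r.x[2]-114,r.fun)
for nm,a,b in(('c1',(345,275),(312,308)),('c2',(526,240),(298,386)),('c3',(500,342),(195,355))):
  print(nm,w2st(s,atz('scene',z1(a),70)),w2st(s,atz('side',z2(b),70)))
E
```

```text
90 [575.998 -71.242   0.104] [-1.269  1.409  0.092 -3.349  1.495 -1.243 -0.223  0.659 -2.315 -2.309
  0.078 -0.173 -0.996 -0.168] 15.415435591750626
96 [574.445 -75.203   0.099] [ 0.251 -0.491  0.48  -1.348 -0.815 -0.399 -0.236 -1.803 -0.667 -0.936
 -1.616 -0.429 -1.139 -0.882] 6.335678547775982
yaw deg 5.693050268799753
cap 0 [-128.784  109.524  115.489] lift 1.4887366436190774 [ 0.005  0.007  0.007 -0.006]
cap 1 [-130.883   37.337  143.013] lift 29.012998408278463 [-0.003 -0.005 -0.005  0.005]
cap 2 [-131.342  -36.583  128.912] lift 14.912426085622599 [ 0.055  0.09   0.083 -0.089]
cap 3 [-130.491 -105.549  142.967] lift 28.967477339838524 [ 0.075  0.13   0.117 -0.138]
c1 [[ 21.192 -96.966]] [[ 13.811 -92.836]]
c2 [[-39.592  23.266]] [[-46.954  25.217]]
c3 [[55.816 31.327]] [[49.346 33.104]]
```

```bash
cat >> h.py <<'E'
S=np.array([574.4,-75.2,0.099])
CY=[109.5,37.3,-36.6,-105.5]
E
python3 - <<'E'
from h import *
np.set_printoptions(precision=1,suppress=True)
print(st2w(S,[[-130,y,130] for y in CY]))
print('scr base',atz('scene',(397,208),35),atz('side',(188,274),35))
print('crucible',atz('scene',(185,118),0))
a=cv2.imread('pics/scene0.png')[170:270,345:445]; cv2.imwrite('pics/sc_m.png',cv2.resize(a,None,fx=6,fy=6,interpolation=cv2.INTER_CUBIC))
a=cv2.imread('pics/side0.png')[240:320,125:240]; cv2.imwrite('pics/sd_m.png',cv2.resize(a,None,fx=6,fy=6,interpolation=cv2.INTER_CUBIC))
E
```

```text
[[ 434.2   20.9  130. ]
 [ 441.3  -50.9  130. ]
 [ 448.7 -124.5  130. ]
 [ 455.5 -193.   130. ]]
scr base [487.7 352.2  35. ] [472.9 352.5  35. ]
crucible [ 307. -298.    0.]
```

View pics/sc_m.png

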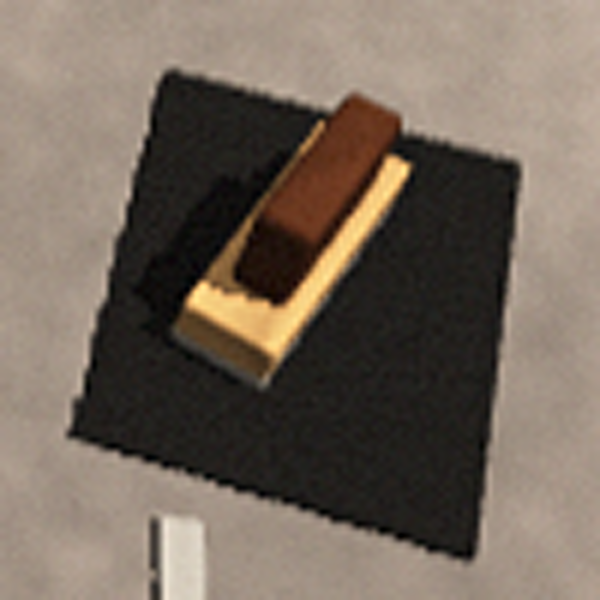

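View pics/sd_m.png

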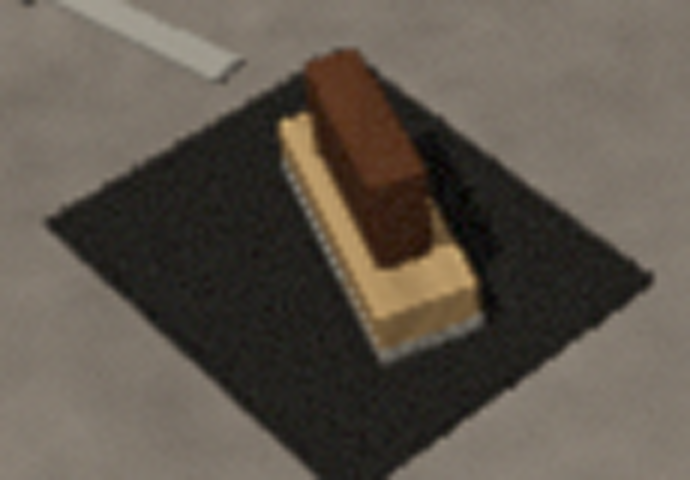

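```bash
python3 - <<'E'
from h import *
np.set_printoptions(precision=1,suppress=True)
zs=lambda a:(np.array(a)+.5)/6-.5+[345,170]
zd=lambda a:(np.array(a)+.5)/6-.5+[125,240]
m=np.array([atz('scene',p,4) for p in zs([(165,70),(520,160),(475,560),(70,437)])]);print(m,m.mean(0), np.arctan2(m[3,1]-m[0,1],m[3,0]-m[0,0]),np.linalg.norm(m[3]-m[0]))
r=np.array([atz('scene',p,74) for p in zs([(355,93),(402,115),(315,240),(262,218)])]);print(r,r.mean(0))
r2=np.array([atz('side',p,74) for p in zd([(355,50),(305,65),(368,188),(425,170)])]);print(r2,r2.mean(0))
for q in(r,r2):
  d=(q[2]+q[3]-q[0]-q[1])/2;print(np.linalg.norm(d),np.degrees(np.arctan2(d[1],d[0])))
m=np.array([atz('side',p,4) for p in zd([(45,220),(340,50),(653,280),(355,500)])]);print(m)
E
```

```text
[[393.2 288.5   4. ]
 [397.7 437.4   4. ]
 [597.6 428.2   4. ]
 [591.5 278.1   4. ]] [495. 358.   4.] -0.05256705926631285 198.4857923455269
[[446.9 353.3  74. ]
 [452.8 371.5  74. ]
 [524.4 344.9  74. ]
 [520.1 325.1  74. ]] [486.1 348.7  74. ]
[[512.9 326.2  74. ]
 [520.7 344.8  74. ]
 [450.1 373.4  74. ]
 [441.6 353.4  74. ]] [481.3 349.4  74. ]
77.4367535570909 -20.750701699457334
76.2379527860819 158.59468684446028
[[594.6 426.6   4. ]
 [586.3 281.5   4. ]
 [389.1 290.2   4. ]
 [394.9 435.2   4. ]]
```

Call:
send_rows(deltas=[{"tx":0.5,"ty":1},{"tx":0.5,"ty":1},{"tx":0.5,"ty":1},{"tx":0.5,"ty":1},{"tx":0.5,"ty":1},{"tx":0.5,"ty":1},{"tx":0.5,"ty":1},{"tx":0.5,"ty":1},{"tx":0.5,"ty":1},{"tx":0.5,"ty":1},{"tx":0.5,"ty":1},{"tx":0.5,"ty":1},{"tx":0.5,"ty":1},{"tx":0.5,"ty":1},{"tx":0.5,"ty":0.85}], fingers=-1, force=20)

```text
$.deltas[0]: bad value
```

Call:
send_rows(deltas=[{"tx":0.5,"ty":1,"tz":0,"yaw":0},{"tx":0.5,"ty":1,"tz":0,"yaw":0},{"tx":0.5,"ty":1,"tz":0,"yaw":0},{"tx":0.5,"ty":1,"tz":0,"yaw":0},{"tx":0.5,"ty":1,"tz":0,"yaw":0}], fingers=-1, force=20)

```text
clock: 1.45
position: [331.6, -438.3, 239.7]
tcp_rot: [0.976, 0.218, 0.0, 0.001]
contact_force: [1.0, 0.3, -0.3]
gripper_width: 51.4
```

Call:
send_rows(deltas=[{"tx":0.5,"ty":0.98,"tz":0,"yaw":0},{"tx":0.5,"ty":0.98,"tz":0,"yaw":0},{"tx":0.5,"ty":0.98,"tz":0,"yaw":0},{"tx":0.5,"ty":0.98,"tz":0,"yaw":0},{"tx":0.5,"ty":0.98,"tz":0,"yaw":0},{"tx":0.5,"ty":0.98,"tz":0,"yaw":0},{"tx":0.5,"ty":0.98,"tz":0,"yaw":0},{"tx":0.5,"ty":0.98,"tz":0,"yaw":0},{"tx":0.5,"ty":0.98,"tz":0,"yaw":0},{"tx":0.5,"ty":0.98,"tz":0,"yaw":0}])

```text
clock: 2.45
position: [461.1, -183.1, 241.4]
tcp_rot: [0.976, 0.218, 0.001, 0.003]
contact_force: [0.3, 0.3, 0.0]
gripper_width: 0.7
```

```bash
python3 - <<'E'
from h import *
np.set_printoptions(precision=1,suppress=True)
o=ctrl.get_obs();print(o['position'],o['gripper_width'])
T=campose('wrist',o);im=snap('wrist','w1.png')
print(proj('wrist',st2w(S,[[-130,y,z] for y,z in zip(CY,(115,145,130,145))]),T))
# plate point overlays
E
```

```text
[ 461.1 -183.1  241.4] 0.7442765458319263
[[  4.4 115. ]
 [ 75.9 151.3]
 [178.3 178.9]
 [260.5 212.4]]
```

View pics/w1.png

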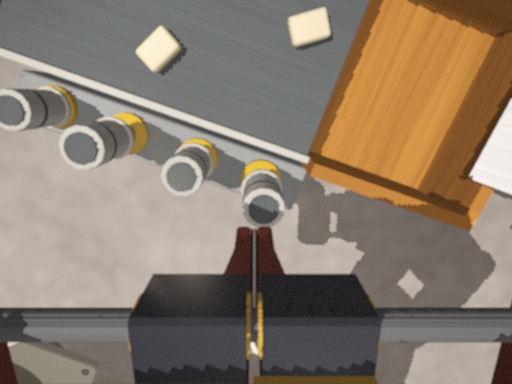

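```bash
cat > q.py <<'E'
from h import *
np.set_printoptions(precision=1,suppress=True)
E
python3 - <<'E'
from q import *
o=ctrl.get_obs();T=campose('wrist',o)
for p,z,y in zip([(13,108),(84,147),(184,174),(264,207)],(115,145,130,145),CY):
    a=atz('wrist',p,z,T);print(a,a-st2w(S,[[-130,y,z]])[0])
E
```

```text
[443.6  19.  115. ] [ 9.4 -1.9  0. ]
[448.1 -52.6 145. ] [ 6.8 -1.6  0. ]
[ 455.6 -124.4  130. ] [6.9 0.1 0. ]
[ 462.  -190.9  145. ] [6.5 2.1 0. ]
```

Call:
send_rows(deltas=[{"tx":0,"ty":-0.35,"tz":-1,"yaw":0},{"tx":0,"ty":0,"tz":-1,"yaw":0},{"tx":0,"ty":0,"tz":-0.6,"yaw":0},{"tx":0,"ty":0,"tz":0,"yaw":0}])

```text
clock: 2.9
position: [464.6, -188.0, 176.2]
tcp_rot: [0.975, 0.22, 0.004, 0.003]
contact_force: [0.5, 0.2, 0.2]
gripper_width: 0.2
```

```bash
python3 - <<'E'
from q import *
o=ctrl.get_obs();print(o['position'],o['contact_force'],o['tcp_rot'])
T=campose('wrist',o);im=snap('wrist','w2.png')
print(proj('wrist',[o['position']-[0,0,17]],T))
E
```

```text
[ 464.6 -188.   176.2] [0.5 0.2 0.2] [1.  0.2 0.  0. ]
[[251.8 247.1]]
```

View pics/w2.png

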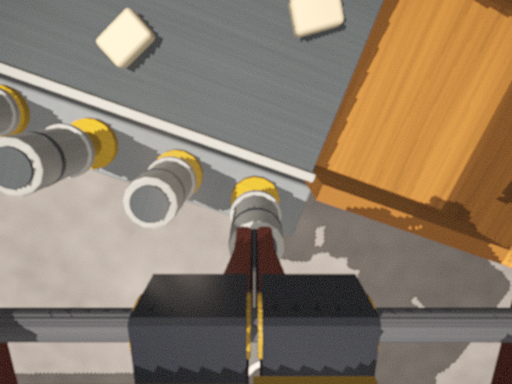

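Call:
send_rows(deltas=[{"tx":0,"ty":0,"tz":-0.4,"yaw":0},{"tx":0,"ty":0,"tz":-0.4,"yaw":0},{"tx":0,"ty":0,"tz":-0.4,"yaw":0},{"tx":0,"ty":0,"tz":-0.4,"yaw":0}])

```text
clock: 3.35
position: [466.6, -189.2, 137.9]
tcp_rot: [0.975, 0.22, 0.007, 0.005]
contact_force: [-0.3, -1.1, 0.1]
gripper_width: 0.1
```

Call:
send_rows(deltas=[{"tx":-0.12,"ty":-0.08,"tz":-0.2,"yaw":0},{"tx":0,"ty":0,"tz":-0.15,"yaw":0},{"tx":0,"ty":0,"tz":0,"yaw":0}])

```text
clock: 3.65
position: [465.1, -191.4, 132.8]
tcp_rot: [0.976, 0.22, 0.008, 0.005]
contact_force: [-1.3, 0.1, -0.4]
gripper_width: 0.4
```

Call:
send_rows(deltas=[{"tx":-0.1,"ty":0,"tz":-0.15,"yaw":0},{"tx":0,"ty":0,"tz":-0.1,"yaw":0}])

```text
clock: 3.85
position: [466.1, -192.0, 131.9]
tcp_rot: [0.976, 0.219, 0.012, 0.007]
contact_force: [-13.6, 8.3, 39.4]
gripper_width: 0.5
```

```bash
python3 - <<'E'
from q import *
o=ctrl.get_obs();print(o['position'],o['contact_force'],o['tcp_rot'])
im=snap('scene','s3.png')
im=snap('side','d3.png')
a=cv2.imread('pics/scene0.png')
a=cv2.imread('pics/s3.png')[100:180,150:310];b=cv2.imread('pics/d3.png')[130:230,260:380]
cv2.imwrite('pics/c3.png',np.vstack([cv2.resize(a,(640,320),interpolation=2),cv2.resize(b,(336,280),interpolation=2) if 0 else np.pad(cv2.resize(b,(336,280),interpolation=2),((0,0),(0,304),(0,0)))]))
E
```

```text
[ 466.1 -192.   131.9] [-13.6   8.3  39.4] [1.  0.2 0.  0. ]
```

View pics/c3.png

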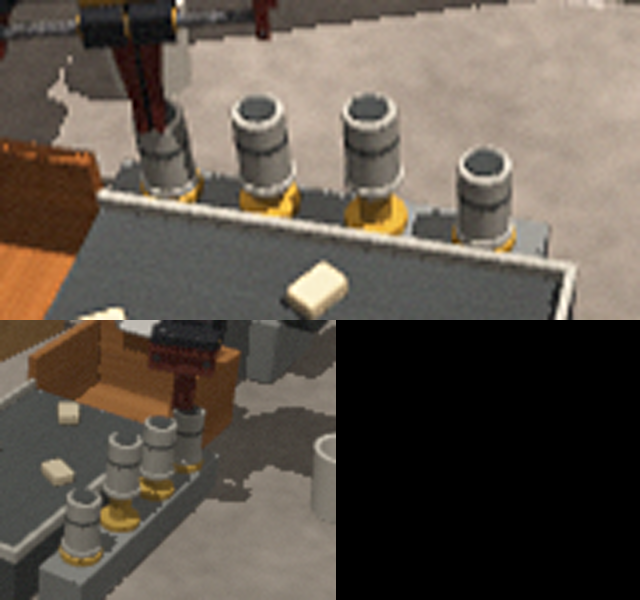

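Call:
send_rows(deltas=[{"tx":0,"ty":0,"tz":0.8,"yaw":0},{"tx":0,"ty":0,"tz":0.8,"yaw":0},{"tx":-0.15,"ty":0.9,"tz":0,"yaw":0},{"tx":-0.15,"ty":0.9,"tz":0,"yaw":0},{"tx":-0.15,"ty":0.9,"tz":0,"yaw":0},{"tx":0,"ty":0,"tz":0,"yaw":0}])

```text
clock: 4.55
position: [455.2, -124.7, 173.9]
tcp_rot: [0.976, 0.218, 0.014, 0.009]
contact_force: [-0.1, -0.5, -0.6]
gripper_width: 0.2
```

Call:
send_rows(deltas=[{"tx":0,"ty":0,"tz":-0.6,"yaw":0},{"tx":0,"ty":0,"tz":-0.6,"yaw":0},{"tx":0,"ty":0,"tz":-0.4,"yaw":0}])

```text
clock: 4.85
position: [457.6, -126.4, 134.0]
tcp_rot: [0.975, 0.219, 0.017, 0.011]
contact_force: [0.2, 0.4, -0.2]
gripper_width: 0.5
```

Call:
send_rows(deltas=[{"tx":-0.1,"ty":0.05,"tz":-0.15,"yaw":0}])

```text
clock: 4.95
position: [457.7, -126.6, 131.7]
tcp_rot: [0.975, 0.219, 0.019, 0.012]
contact_force: [-7.5, 3.1, 62.2]
gripper_width: 0.6
```

```bash
python3 - <<'E'
from q import *
o=ctrl.get_obs();print(o['position'],o['contact_force'],Rq(o['tcp_rot']).round(3))
E
```

```text
[ 457.7 -126.6  131.7] [-7.5  3.1 62.2] [[ 0.9  0.4  0. ]
 [ 0.4 -0.9 -0. ]
 [ 0.   0.  -1. ]]
```

Call:
send_rows(deltas=[{"tx":0,"ty":0,"tz":1,"yaw":0},{"tx":0,"ty":0,"tz":1,"yaw":0},{"tx":-0.14,"ty":1,"tz":0,"yaw":0},{"tx":-0.14,"ty":1,"tz":0,"yaw":0},{"tx":-0.14,"ty":1,"tz":0,"yaw":0},{"tx":0,"ty":0,"tz":0,"yaw":0}])

```text
clock: 5.55
position: [449.6, -54.0, 183.9]
tcp_rot: [0.976, 0.217, 0.021, 0.013]
contact_force: [-0.6, -0.0, -0.6]
gripper_width: 0.7
```

```bash
python3 - <<'E'
from q import *
o=ctrl.get_obs();print(o['position'],o['contact_force']);np.set_printoptions(precision=4,suppress=True);print(Rq(o['tcp_rot']),o['tcp_rot'],o['qpos'])
T=campose('wrist',o);im=snap('wrist','w4.png')
E
```

```text
[449.6 -54.  183.9] [-0.6 -0.  -0.6]
[[ 0.9049  0.4231  0.0466]
 [ 0.4242 -0.9054 -0.0166]
 [ 0.0352  0.0348 -0.9988]] [0.9758 0.2171 0.0209 0.0132] [-0.1393  0.2366  2.0722 -0.0141  0.7844  1.0034]
```

View pics/w4.png

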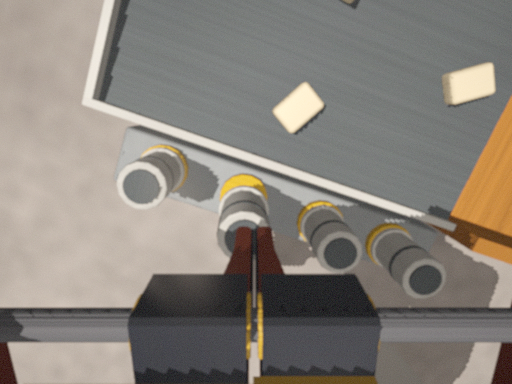

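Call:
send_rows(deltas=[{"tx":0,"ty":0,"tz":0,"yaw":0},{"tx":0,"ty":0,"tz":0,"yaw":0},{"tx":0,"ty":0,"tz":0,"yaw":0},{"tx":0,"ty":0,"tz":0,"yaw":0},{"tx":0,"ty":0,"tz":0,"yaw":0},{"tx":0,"ty":0,"tz":0,"yaw":0}])

```text
clock: 6.2
position: [451.2, -58.5, 183.6]
tcp_rot: [0.976, 0.216, 0.021, 0.014]
contact_force: [-0.2, -0.4, 0.0]
gripper_width: 0.3
```

```bash
python3 - <<'E'
from q import *
o=ctrl.get_obs();print(o['position'],o['contact_force']);np.set_printoptions(precision=4,suppress=True);print(Rq(o['tcp_rot'])[:,2],o['tcp_rot'],o['qpos'])
E
```

```text
[451.2 -58.5 183.6] [-0.2 -0.4  0. ]
[ 0.0474 -0.0179 -0.9987] [0.9761 0.2156 0.0212 0.0139] [-0.1482  0.2397  2.0688 -0.0152  0.7836  0.9983]
```

Call:
send_rows(deltas=[{"tx":-0.08,"ty":0.15,"tz":-0.9,"yaw":0},{"tx":-0.08,"ty":0.12,"tz":-0.9,"yaw":0}])

```text
clock: 6.4
position: [450.7, -52.8, 140.8]
tcp_rot: [0.976, 0.215, 0.025, 0.016]
contact_force: [-0.1, -0.4, 1.5]
gripper_width: 0.5
```

Call:
send_rows(deltas=[{"tx":-0.08,"ty":0.06,"tz":-0.15,"yaw":0}])

```text
clock: 6.5
position: [447.5, -51.1, 135.6]
tcp_rot: [0.976, 0.215, 0.024, 0.015]
contact_force: [-0.1, -0.1, 0.2]
gripper_width: 0.7
```

```bash
python3 - <<'E'
from q import *
o=ctrl.get_obs();print(o['position'],o['contact_force']);np.set_printoptions(precision=4,suppress=True);print(Rq(o['tcp_rot'])[:,2],o['tcp_rot'],o['qpos'])
E
```

```text
[447.5 -51.1 135.6] [-0.1 -0.1  0.2]
[ 0.0535 -0.0194 -0.9984] [0.9761 0.2154 0.024  0.0152] [-0.1322  0.3214  2.1128 -0.02    0.6518  1.0198]
```

Call:
send_rows(deltas=[{"tx":-0.02,"ty":0.03,"tz":-0.1,"yaw":0}])

```text
clock: 6.6
position: [446.7, -50.2, 132.9]
tcp_rot: [0.976, 0.215, 0.024, 0.015]
contact_force: [0.4, -0.1, -0.3]
gripper_width: 0.8
```

Call:
send_rows(deltas=[{"tx":0,"ty":0.03,"tz":-0.06,"yaw":0}])

```text
clock: 6.7
position: [447.0, -49.8, 132.2]
tcp_rot: [0.976, 0.216, 0.024, 0.015]
contact_force: [-6.4, -6.4, 23.3]
gripper_width: 0.3
```

Call:
send_rows(deltas=[{"tx":0,"ty":0,"tz":1,"yaw":0}])

```text
clock: 6.8
position: [445.4, -49.7, 156.1]
tcp_rot: [0.976, 0.216, 0.021, 0.015]
contact_force: [0.7, -0.6, 0.7]
gripper_width: 0.2
```

Call:
send_rows(deltas=[{"tx":-0.1,"ty":1,"tz":0,"yaw":0},{"tx":-0.1,"ty":1,"tz":0,"yaw":0},{"tx":-0.1,"ty":0.85,"tz":0,"yaw":0}])

```text
clock: 7.1
position: [441.6, 21.3, 161.3]
tcp_rot: [0.976, 0.213, 0.026, 0.016]
contact_force: [-0.4, -0.0, -0.5]
gripper_width: 0.5
```

Call:
send_rows(deltas=[{"tx":0,"ty":0,"tz":-0.6,"yaw":0}])

```text
clock: 7.2
position: [443.1, 23.1, 148.4]
tcp_rot: [0.976, 0.214, 0.028, 0.016]
contact_force: [-0.4, -0.2, -0.4]
gripper_width: 0.3
```

Call:
send_rows(deltas=[{"tx":-0.08,"ty":-0.05,"tz":-0.5,"yaw":0}])

```text
clock: 7.3
position: [441.9, 22.6, 136.6]
tcp_rot: [0.976, 0.215, 0.029, 0.016]
contact_force: [0.0, 1.1, 0.5]
gripper_width: 0.5
```

Call:
send_rows(deltas=[{"tx":-0.05,"ty":0,"tz":-0.05,"yaw":0}])

```text
clock: 7.4
position: [440.1, 22.8, 135.1]
tcp_rot: [0.976, 0.215, 0.029, 0.016]
contact_force: [0.6, -1.1, 0.5]
gripper_width: 0.3
```

Call:
send_rows(deltas=[{"tx":0,"ty":0,"tz":-0.12,"yaw":0}])

```text
clock: 7.5
position: [440.5, 22.9, 132.7]
tcp_rot: [0.976, 0.215, 0.029, 0.016]
contact_force: [0.1, -0.3, 4.7]
gripper_width: 0.4
```

Call:
send_rows(deltas=[{"tx":0,"ty":0,"tz":-0.05,"yaw":0}])

```text
clock: 7.6
position: [440.8, 22.8, 132.4]
tcp_rot: [0.976, 0.215, 0.03, 0.016]
contact_force: [-5.4, 0.4, 16.7]
gripper_width: 0.5
```

Call:
send_rows(deltas=[{"tx":0,"ty":0,"tz":1,"yaw":0},{"tx":0,"ty":0,"tz":1,"yaw":0},{"tx":0,"ty":0,"tz":1,"yaw":0},{"tx":0,"ty":0,"tz":1,"yaw":0}], fingers=1)

```text
clock: 8.0
position: [439.1, 22.0, 235.0]
tcp_rot: [0.976, 0.214, 0.027, 0.016]
contact_force: [-0.4, 0.4, -0.3]
gripper_width: 29.0
```

Call:
send_rows(deltas=[{"tx":0,"ty":0,"tz":0,"yaw":0},{"tx":0,"ty":0,"tz":0,"yaw":0}])

```text
clock: 8.2
position: [441.4, 21.8, 239.0]
tcp_rot: [0.976, 0.214, 0.031, 0.017]
contact_force: [0.6, -0.1, 0.2]
gripper_width: 45.1
```

Call:
send_rows(deltas=[{"tx":0,"ty":1,"tz":0,"yaw":0},{"tx":0,"ty":1,"tz":0,"yaw":0},{"tx":0,"ty":1,"tz":0,"yaw":0},{"tx":0,"ty":1,"tz":0,"yaw":0}])

```text
clock: 8.6
position: [439.7, 121.6, 236.0]
tcp_rot: [0.977, 0.211, 0.029, 0.017]
contact_force: [1.2, 0.1, 0.3]
gripper_width: 76.8
```

Call:
send_rows(deltas=[{"tx":0.1,"ty":0.5,"tz":0,"yaw":1},{"tx":0.1,"ty":0.5,"tz":0,"yaw":1},{"tx":0.1,"ty":0.5,"tz":0,"yaw":1},{"tx":0.1,"ty":0.5,"tz":0,"yaw":1},{"tx":0.1,"ty":0.5,"tz":0,"yaw":1},{"tx":0.1,"ty":0.5,"tz":0,"yaw":1},{"tx":0.1,"ty":0.5,"tz":0,"yaw":1},{"tx":0.1,"ty":0.5,"tz":0,"yaw":1},{"tx":0.1,"ty":0.5,"tz":0,"yaw":1},{"tx":0.1,"ty":0.5,"tz":0,"yaw":1}], fingers=1)

```text
clock: 9.6
position: [458.7, 250.5, 222.5]
tcp_rot: [0.743, 0.669, 0.023, 0.001]
contact_force: [0.0, 0.1, -0.1]
gripper_width: 88.2
```

```bash
cat > st.py <<'E'
from q import *
o=ctrl.get_obs();R=Rq(o['tcp_rot']);np.set_printoptions(precision=4,suppress=True)
print('pos',o['position'].round(1),'F',o['contact_force'].round(1),'w',round(o['gripper_width'],1),'t',round(o['clock'],2))
print('z',R[:,2],'phi',np.degrees(np.arctan2(R[1,0],R[0,0])).round(1),'q',o['qpos'].round(3))
E
python3 st.py
```

```text
pos [458.7 250.5 222.5] F [ 0.   0.1 -0.1] w 88.2 t 9.6
z [ 0.036   0.0284 -0.999 ] phi 84.0 q [0.472 0.277 1.897 0.011 0.922 0.571]
```

Call:
send_rows(deltas=[{"tx":0.08,"ty":0.28,"tz":0.05,"yaw":1},{"tx":0.08,"ty":0.28,"tz":0.05,"yaw":1},{"tx":0.08,"ty":0.28,"tz":0.05,"yaw":1},{"tx":0.08,"ty":0.28,"tz":0.05,"yaw":1},{"tx":0.08,"ty":0.28,"tz":0.05,"yaw":1},{"tx":0.08,"ty":0.28,"tz":0.05,"yaw":1},{"tx":0.08,"ty":0.28,"tz":0.05,"yaw":1},{"tx":0.08,"ty":0.28,"tz":0.05,"yaw":1},{"tx":0.08,"ty":0.28,"tz":0.05,"yaw":1},{"tx":0.08,"ty":0.28,"tz":0.05,"yaw":1},{"tx":0.08,"ty":0.28,"tz":0.05,"yaw":1},{"tx":0.08,"ty":0.28,"tz":0.05,"yaw":0.6},{"tx":0,"ty":0,"tz":0.05,"yaw":0}])

```text
clock: 10.9
position: [476.5, 333.2, 218.9]
tcp_rot: [0.231, 0.973, 0.006, -0.016]
contact_force: [0.5, -0.0, -0.5]
gripper_width: 87.7
```

```bash
python3 st.py; python3 - <<'E'
from q import *
o=ctrl.get_obs();snap('wrist','w5.png');snap('scene','s5.png');snap('side','d5.png')
b=cv2.imread('pics/s5.png');
cv2.imwrite('pics/s5z.png',np.vstack([cv2.resize(b[100:250,70:310],None,fx=2,fy=2,interpolation=2)]))
E
```

```text
pos [476.5 333.2 218.9] F [ 0.5 -0.  -0.5] w 87.7 t 10.9
z [-0.0289  0.0186 -0.9994] phi 153.3 q [ 0.574  0.39   1.736  0.037  1.029 -0.549]
```

View pics/w5.png

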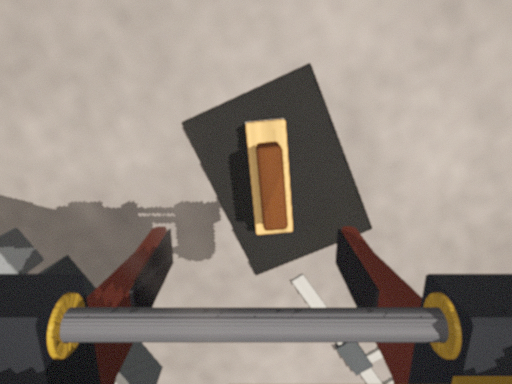

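View pics/s5z.png

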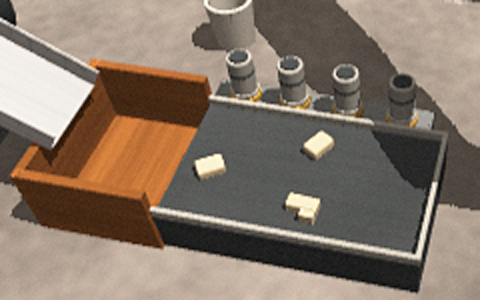

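```bash
python3 - <<'E'
from q import *
o=ctrl.get_obs();T=campose('wrist',o)
f=lambda a,z:np.array([atz('wrist',p,z,T) for p in a])
for a,z in(([(257,145),(280,142),(287,227),(264,231)],74),([(246,121),(286,119),(293,233),(255,236)],29)):
  q=f(a,z);d=(q[2]+q[3]-q[0]-q[1])/2;print(q.mean(0),np.linalg.norm(d),np.degrees(np.arctan2(d[1],d[0])))
q=f([(183,124),(309,65),(371,227),(257,273)],4);print(q,q.mean(0))
E
```

```text
[483.9 347.5  74. ] 80.14660447936065 -21.57971633988655
[486.5 346.8  29. ] 122.1028394793413 -22.30290707866308
[[395.  289.3   4. ]
 [401.9 434.3   4. ]
 [595.6 425.1   4. ]
 [588.  280.6   4. ]] [495.1 357.3   4. ]
```

Call:
send_rows(deltas=[{"tx":0.17,"ty":0.3,"tz":-0.5,"yaw":0.5},{"tx":0.17,"ty":0.3,"tz":-1,"yaw":0.4},{"tx":0,"ty":0.03,"tz":-1,"yaw":0},{"tx":0,"ty":0.03,"tz":-1,"yaw":0}])

```text
clock: 11.45
position: [487.0, 349.1, 132.7]
tcp_rot: [0.19, 0.982, 0.008, -0.013]
contact_force: [0.8, 0.3, -0.5]
gripper_width: 88.0
```

```bash
python3 st.py
```

```text
pos [487.  349.1 132.7] F [ 0.8  0.3 -0.5] w 88.0 t 11.45
z [-0.0235  0.0201 -0.9995] phi 158.1 q [ 0.588  0.527  1.751  0.039  0.872 -0.626]
```

Call:
send_rows(deltas=[{"tx":-0.05,"ty":0,"tz":-1,"yaw":0},{"tx":-0.05,"ty":0,"tz":-1,"yaw":0},{"tx":-0.05,"ty":0.0,"tz":-0.8,"yaw":0}])

```text
clock: 11.75
position: [482.6, 347.6, 59.2]
tcp_rot: [0.193, 0.981, 0.007, -0.014]
contact_force: [1.2, 0.5, -0.9]
gripper_width: 87.8
```

```bash
python3 st.py; python3 - <<'E'
from q import *
snap('wrist','w6.png')
E
```

```text
pos [482.6 347.6  59.2] F [ 1.2  0.5 -0.9] w 87.8 t 11.75
z [-0.0241  0.0196 -0.9995] phi 157.8 q [ 0.59   0.634  1.783  0.044  0.734 -0.627]
```

View pics/w6.png

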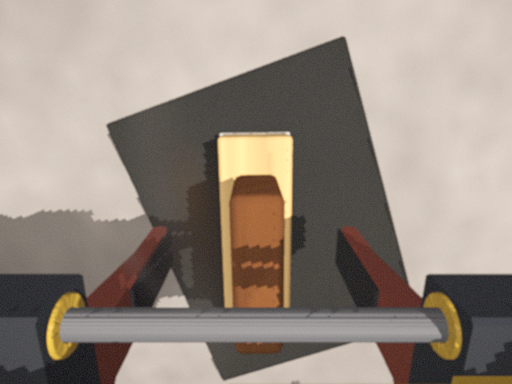

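Call:
send_rows(deltas=[{"tx":0.05,"ty":0.03,"tz":-0.1,"yaw":0.1},{"tx":0,"ty":0.03,"tz":0,"yaw":0},{"tx":0,"ty":0.03,"tz":0,"yaw":0},{"tx":0,"ty":0.03,"tz":0,"yaw":0},{"tx":0,"ty":0.02,"tz":0,"yaw":0},{"tx":0,"ty":0.02,"tz":0,"yaw":0},{"tx":0,"ty":0.02,"tz":0,"yaw":0}], fingers=-1, force=45)

```text
clock: 12.5
position: [483.9, 351.7, 57.1]
tcp_rot: [0.189, 0.982, 0.007, -0.014]
contact_force: [-0.1, 0.4, -0.7]
gripper_width: 35.2
```

```bash
python3 st.py
```

```text
pos [483.9 351.7  57.1] F [-0.1  0.4 -0.7] w 35.2 t 12.5
z [-0.0245  0.0191 -0.9995] phi 158.3 q [ 0.594  0.641  1.775  0.044  0.736 -0.63 ]
```

Call:
send_rows(deltas=[{"tx":0,"ty":-0.1,"tz":0,"yaw":0},{"tx":0,"ty":0,"tz":0,"yaw":0},{"tx":0,"ty":0,"tz":0,"yaw":0},{"tx":0,"ty":0,"tz":0,"yaw":0}])

```text
clock: 12.9
position: [484.0, 349.1, 57.5]
tcp_rot: [0.188, 0.982, 0.007, -0.014]
contact_force: [0.1, -0.1, 1.0]
gripper_width: 24.1
```

```bash
python3 st.py
```

```text
pos [484.  349.1  57.5] F [ 0.1 -0.1  1. ] w 24.1 t 12.9
z [-0.0241  0.0194 -0.9995] phi 158.3 q [ 0.59   0.639  1.778  0.044  0.734 -0.634]
```

Call:
send_rows(deltas=[{"tx":0,"ty":0,"tz":0.6,"yaw":0},{"tx":0,"ty":0,"tz":1,"yaw":0},{"tx":0,"ty":0,"tz":1,"yaw":0},{"tx":0.1,"ty":-0.5,"tz":1,"yaw":0.6},{"tx":0.1,"ty":-0.8,"tz":1,"yaw":0.6},{"tx":0.2,"ty":-0.8,"tz":0.5,"yaw":0.6},{"tx":0.2,"ty":-0.8,"tz":0,"yaw":0.6},{"tx":0.2,"ty":-0.8,"tz":0,"yaw":0.6},{"tx":0.2,"ty":-0.8,"tz":0,"yaw":0.6},{"tx":0.2,"ty":-0.8,"tz":0,"yaw":0.6},{"tx":0.2,"ty":-0.8,"tz":0,"yaw":0.4}])

```text
clock: 14.0
position: [516.9, 191.9, 197.6]
tcp_rot: [-0.051, 0.999, 0.003, -0.013]
contact_force: [-0.2, -0.0, -1.9]
gripper_width: 23.9
```

```bash
python3 st.py
```

```text
pos [516.9 191.9 197.6] F [-0.2 -0.  -1.9] w 23.9 t 14.0
z [-0.0272  0.0039 -0.9996] phi -174.1 q [ 0.327  0.38   1.811  0.015  0.974 -1.355]
```

Call:
send_rows(deltas=[{"tx":0.2,"ty":-1,"tz":0.2,"yaw":0},{"tx":0.2,"ty":-1,"tz":0.2,"yaw":0},{"tx":0.2,"ty":-1,"tz":0.2,"yaw":0},{"tx":0.2,"ty":-1,"tz":0,"yaw":0},{"tx":0,"ty":-0.5,"tz":0,"yaw":0},{"tx":0,"ty":0,"tz":0,"yaw":0}])

```text
clock: 14.6
position: [536.1, 72.9, 217.4]
tcp_rot: [-0.051, 0.999, 0.002, -0.013]
contact_force: [0.9, 0.8, -2.7]
gripper_width: 24.1
```

```bash
python3 st.py; python3 - <<'E'
from q import *
snap('wrist','w7.png');snap('scene','s7.png')
a=cv2.imread('pics/s7.png')[80:250,70:370]; cv2.imwrite('pics/s7z.png',cv2.resize(a,None,fx=2.6,fy=2.6,interpolation=2))
E
```

```text
pos [536.1  72.9 217.4] F [ 0.9  0.8 -2.7] w 24.1 t 14.6
z [-0.0261  0.0036 -0.9997] phi -174.2 q [ 0.11   0.34   1.818  0.008  1.009 -1.567]
```

View pics/w7.png

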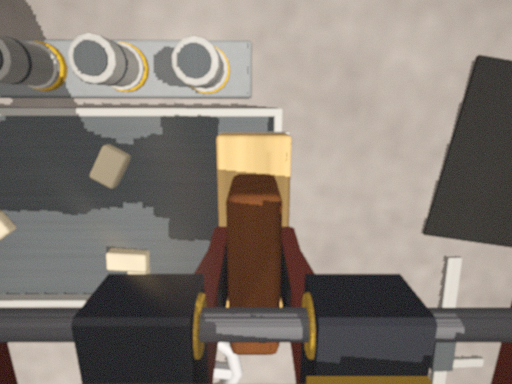

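View pics/s7z.png

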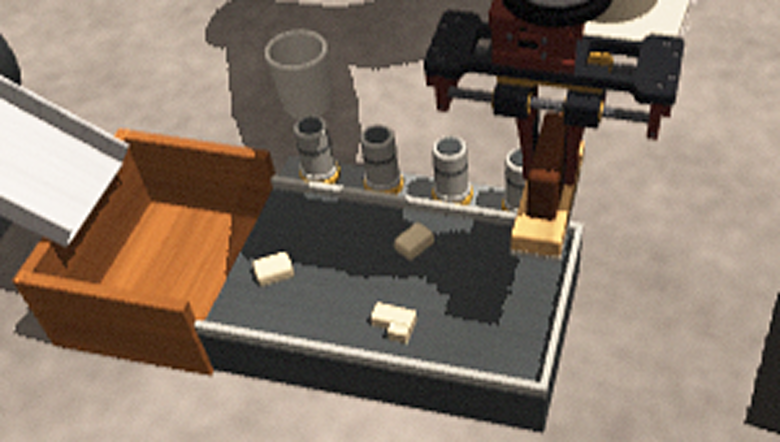

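```bash
python3 - <<'E'
from q import *
o=ctrl.get_obs();T=campose('wrist',o)
for p,z in(((282,107),72),((0,108),72),((273,116),60),((30,302),72),((195,68),117),((92,60),117),((250,45),45),((250,95),45),((110,165),74),((130,258),74)):
  w=atz('wrist',p,z,T);print(p,w,w2st(S,w))
E
```

```text
(282, 107) [464.  91.  72.] [[-93.5 176.3]]
(0, 108) [ 489.3 -146.6   72. ] [[-91.7 -62.7]]
(273, 116) [472.6  85.1  60. ] [[-85.5 169.6]]
(30, 302) [ 675.9 -134.7   72. ] [[ 95.1 -69.3]]
(195, 68) [443.9  23.3 117. ] [[-120.1  110.9]]
(92, 60) [446.  -47.9 117. ] [[-125.    39.9]]
(250, 45) [414.1  58.5  45. ] [[-146.3  148.9]]
(250, 95) [456.5  62.8  45. ] [[-103.7  149. ]]
(110, 165) [528.7 -53.8  74. ] [[-43.4  25.8]]
(130, 258) [617.  -35.7  74. ] [[46.3 35.1]]
```

Call:
send_rows(deltas=[{"tx":0.05,"ty":-0.2,"tz":-1,"yaw":0},{"tx":0.05,"ty":-0.15,"tz":-1,"yaw":0},{"tx":0,"ty":0,"tz":-1,"yaw":0},{"tx":0,"ty":0,"tz":-0.4,"yaw":0},{"tx":0,"ty":0,"tz":0,"yaw":0}])

```text
clock: 15.2
position: [538.7, 71.1, 131.0]
tcp_rot: [-0.054, 0.998, 0.003, -0.012]
contact_force: [0.1, -0.3, -2.0]
gripper_width: 23.7
```

```bash
sed -i 's/^S=.*/S=np.array([576.5,-75,0.099])/' h.py; echo "print('st',w2st(S,o['position']))">>st.py; python3 st.py
```

```text
pos [538.7  71.1 131. ] F [ 0.1 -0.3 -2. ] w 23.7 t 15.2
z [-0.0235  0.0056 -0.9997] phi -173.8 q [ 0.105  0.467  1.868  0.011  0.829 -1.582]
st [[-23.1403 149.11  ]]
```

Call:
send_rows(deltas=[{"tx":0,"ty":-0.3,"tz":-0.2,"yaw":0},{"tx":0,"ty":-0.25,"tz":-0.2,"yaw":-0.02},{"tx":0,"ty":-0.1,"tz":-0.1,"yaw":0}])

```text
clock: 15.5
position: [540.1, 55.3, 120.0]
tcp_rot: [-0.054, 0.998, 0.004, -0.01]
contact_force: [0.9, 0.4, -2.3]
gripper_width: 23.9
```

```bash
python3 st.py
```

```text
pos [540.1  55.3 120. ] F [ 0.9  0.4 -2.3] w 23.9 t 15.5
z [-0.0201  0.0059 -0.9998] phi -173.8 q [ 0.076  0.483  1.876  0.01   0.802 -1.611]
st [[-23.2981 133.2187]]
```

Call:
send_rows(deltas=[{"tx":0,"ty":0,"tz":-0.15,"yaw":0}])

```text
clock: 15.6
position: [540.6, 54.8, 116.7]
tcp_rot: [-0.054, 0.998, 0.004, -0.009]
contact_force: [0.4, 0.4, -1.6]
gripper_width: 23.8
```

Call:
send_rows(deltas=[{"tx":0,"ty":0,"tz":-0.1,"yaw":0}])

```text
clock: 15.7
position: [540.9, 54.5, 114.3]
tcp_rot: [-0.054, 0.999, 0.004, -0.009]
contact_force: [-0.6, -0.2, -2.6]
gripper_width: 23.9
```

Call:
send_rows(deltas=[{"tx":0,"ty":0,"tz":-0.06,"yaw":0}])

```text
clock: 15.8
position: [541.6, 54.4, 113.5]
tcp_rot: [-0.054, 0.999, 0.004, -0.008]
contact_force: [-1.1, 1.0, 11.0]
gripper_width: 23.5
```

Call:
send_rows(deltas=[{"tx":0,"ty":0,"tz":-0.05,"yaw":0}])

```text
clock: 15.9
position: [541.7, 54.4, 113.4]
tcp_rot: [-0.054, 0.999, 0.004, -0.008]
contact_force: [-5.7, 0.7, 16.3]
gripper_width: 23.8
```

Call:
send_rows(deltas=[{"tx":0.04,"ty":-0.4,"tz":0.02,"yaw":0},{"tx":0.04,"ty":-0.4,"tz":0,"yaw":0},{"tx":0.04,"ty":-0.4,"tz":0,"yaw":0},{"tx":0.04,"ty":-0.4,"tz":0,"yaw":0},{"tx":0.04,"ty":-0.4,"tz":0,"yaw":0}])

```text
clock: 16.4
position: [547.4, 1.8, 114.4]
tcp_rot: [-0.054, 0.998, 0.004, -0.008]
contact_force: [0.5, -0.0, -2.1]
gripper_width: 23.7
```

```bash
python3 st.py
```

```text
pos [547.4   1.8 114.4] F [ 0.5 -0.  -2.1] w 23.7 t 16.4
z [-0.0159  0.0062 -0.9999] phi -173.8 q [-0.022  0.496  1.871  0.008  0.791 -1.707]
st [[-21.3978  79.3308]]
```

Call:
send_rows(deltas=[{"tx":0.03,"ty":-0.45,"tz":-0.03,"yaw":0},{"tx":0.03,"ty":-0.45,"tz":-0.01,"yaw":0},{"tx":0.03,"ty":-0.45,"tz":0,"yaw":0},{"tx":0.03,"ty":-0.45,"tz":0,"yaw":0},{"tx":0.03,"ty":-0.45,"tz":0,"yaw":0},{"tx":0.03,"ty":-0.45,"tz":0,"yaw":0},{"tx":0.03,"ty":-0.45,"tz":0,"yaw":0}])

```text
clock: 17.1
position: [553.3, -84.1, 113.8]
tcp_rot: [-0.053, 0.999, 0.004, -0.007]
contact_force: [-0.6, 1.7, 1.1]
gripper_width: 23.8
```

```bash
python3 st.py;python3 - <<'E'
from q import *
snap('scene','s8.png')
a=cv2.imread('pics/s8.png')[80:250,70:370]; cv2.imwrite('pics/s8z.png',cv2.resize(a,None,fx=2.6,fy=2.6,interpolation=2))
E
```

```text
pos [553.3 -84.1 113.8] F [-0.6  1.7  1.1] w 23.8 t 17.1
z [-0.0153  0.0073 -0.9999] phi -173.9 q [-0.174  0.511  1.843  0.006  0.804 -1.856]
st [[-23.9633  -6.7958]]
```

View pics/s8z.png

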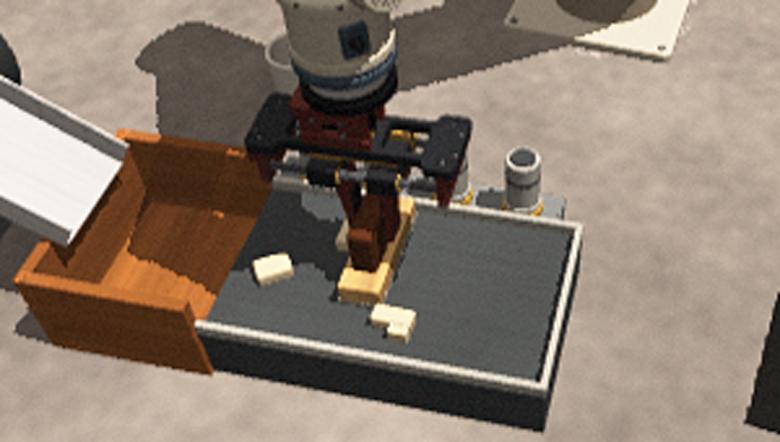

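Call:
send_rows(deltas=[{"tx":0.045,"ty":-0.45,"tz":0,"yaw":0},{"tx":0.045,"ty":-0.45,"tz":0,"yaw":0},{"tx":0.045,"ty":-0.45,"tz":0,"yaw":0},{"tx":0.045,"ty":-0.45,"tz":0,"yaw":0},{"tx":0.045,"ty":-0.45,"tz":0,"yaw":0},{"tx":0.045,"ty":-0.45,"tz":0,"yaw":0}])

```text
clock: 17.75
position: [560.5, -158.0, 113.7]
tcp_rot: [-0.053, 0.999, 0.004, -0.008]
contact_force: [0.1, 1.6, 1.5]
gripper_width: 23.8
```

```bash
python3 st.py
```

```text
pos [ 560.5 -158.   113.7] F [0.1 1.6 1.5] w 23.8 t 17.75
z [-0.0157  0.007  -0.9999] phi -173.9 q [-0.296  0.538  1.791  0.003  0.83  -1.976]
st [[-24.1553 -81.0079]]
```

Call:
send_rows(deltas=[{"tx":0.045,"ty":-0.45,"tz":0,"yaw":0},{"tx":0.045,"ty":-0.45,"tz":0,"yaw":0},{"tx":0.045,"ty":-0.45,"tz":0.02,"yaw":0},{"tx":0.045,"ty":-0.45,"tz":0.02,"yaw":0},{"tx":0.045,"ty":-0.45,"tz":0.02,"yaw":0},{"tx":0.045,"ty":-0.4,"tz":0,"yaw":0}])

```text
clock: 18.35
position: [567.2, -231.2, 114.4]
tcp_rot: [-0.054, 0.999, 0.003, -0.008]
contact_force: [-0.3, 0.0, -2.3]
gripper_width: 23.8
```

```bash
python3 st.py;python3 - <<'E'
from q import *
snap('scene','s9.png')
a=cv2.imread('pics/s9.png')[80:250,70:370]; cv2.imwrite('pics/s9z.png',cv2.resize(a,None,fx=2.6,fy=2.6,interpolation=2))
E
```

```text
pos [ 567.2 -231.2  114.4] F [-0.3  0.  -2.3] w 23.8 t 18.35
z [-0.0167  0.0061 -0.9998] phi -173.9 q [-0.406  0.572  1.721 -0.001  0.866 -2.083]
st [[ -24.7375 -154.5308]]
```

View pics/s9z.png

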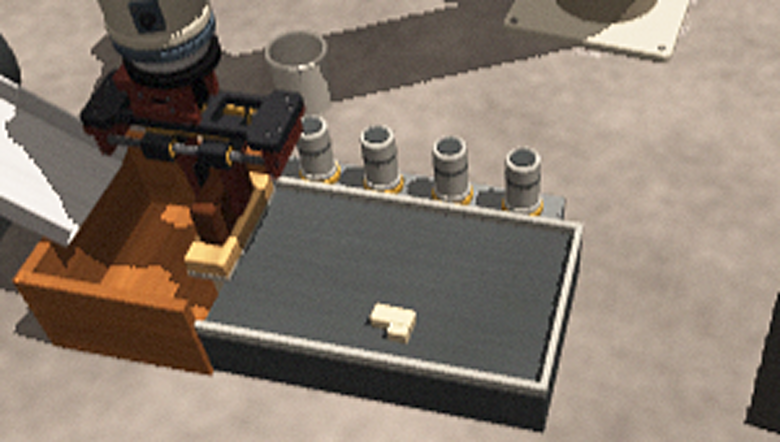

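Call:
send_rows(deltas=[{"tx":0,"ty":0,"tz":0.8,"yaw":0},{"tx":0,"ty":0,"tz":0.8,"yaw":0},{"tx":0.1,"ty":1,"tz":0,"yaw":0},{"tx":0.1,"ty":1,"tz":0,"yaw":0},{"tx":0.1,"ty":1,"tz":0,"yaw":0},{"tx":0.1,"ty":1,"tz":0,"yaw":0},{"tx":0.1,"ty":1,"tz":0,"yaw":0},{"tx":0.1,"ty":1,"tz":0,"yaw":0},{"tx":0.1,"ty":1,"tz":0,"yaw":0},{"tx":0.1,"ty":1,"tz":0,"yaw":0},{"tx":0.1,"ty":1,"tz":0,"yaw":0},{"tx":0.05,"ty":0.8,"tz":0,"yaw":0},{"tx":0,"ty":0,"tz":0,"yaw":0}])

```text
clock: 19.7
position: [590.9, 18.8, 155.1]
tcp_rot: [-0.052, 0.999, 0.003, -0.008]
contact_force: [0.1, -0.5, -3.2]
gripper_width: 23.9
```

```bash
python3 st.py
```

```text
pos [590.9  18.8 155.1] F [ 0.1 -0.5 -3.2] w 23.9 t 19.7
z [-0.0165  0.0056 -0.9998] phi -174.1 q [ 0.009  0.488  1.753  0.007  0.917 -1.67 ]
st [[23.56   91.8877]]
```

Call:
send_rows(deltas=[{"tx":0,"ty":0.7,"tz":-0.3,"yaw":-0.03},{"tx":0,"ty":0.15,"tz":-0.5,"yaw":0},{"tx":0,"ty":0,"tz":-0.4,"yaw":0},{"tx":0,"ty":0,"tz":-0.1,"yaw":0}])

```text
clock: 20.1
position: [591.0, 38.8, 121.0]
tcp_rot: [-0.051, 0.999, 0.003, -0.008]
contact_force: [0.5, -0.6, -1.7]
gripper_width: 23.9
```

```bash
python3 st.py;python3 - <<'E'
from q import *
snap('scene','s10.png')
a=cv2.imread('pics/s10.png')[80:250,70:370]; cv2.imwrite('pics/s10z.png',cv2.resize(a,None,fx=2.6,fy=2.6,interpolation=2))
E
```

```text
pos [591.   38.8 121. ] F [ 0.5 -0.6 -1.7] w 23.9 t 20.1
z [-0.0159  0.0045 -0.9999] phi -174.2 q [ 0.043  0.538  1.767  0.007  0.852 -1.634]
st [[ 25.689  111.8401]]
```

View pics/s10z.png

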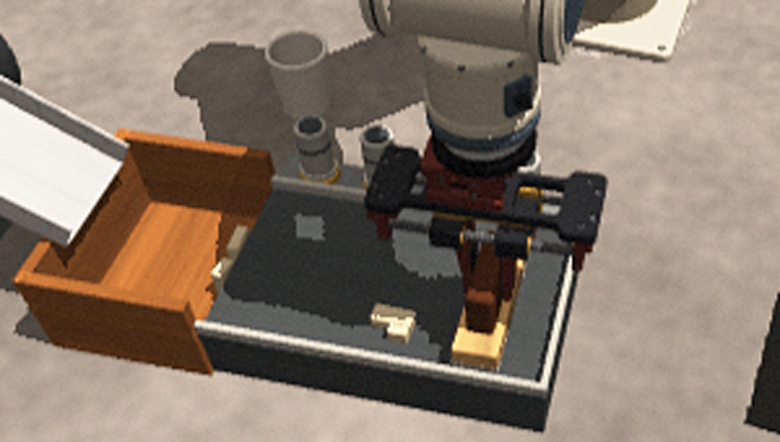

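```bash
python3 - <<'E'
from q import *
snap('side','d10.png')
a=cv2.imread('pics/s10.png')[150:210,120:200];b=cv2.imread('pics/d10.png')[110:200,230:350]
cv2.imwrite('pics/z10.png',np.hstack([cv2.resize(a,(480,360),interpolation=2),cv2.resize(b,(480,360),interpolation=2)])[:, :800])
E
```

```text
(no output)
```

View pics/z10.png

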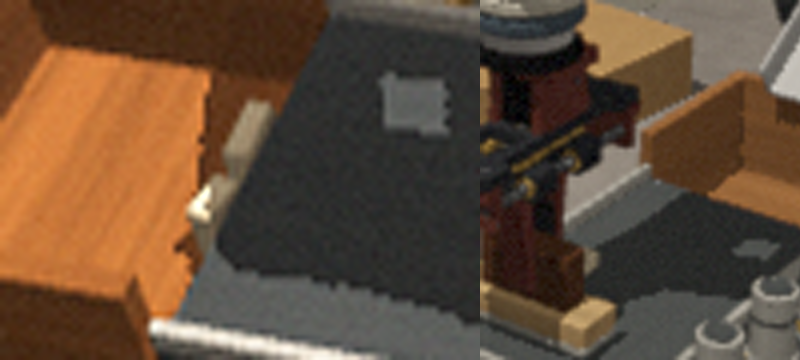

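Call:
send_rows(deltas=[{"tx":0,"ty":0,"tz":-0.2,"yaw":0},{"tx":0,"ty":0,"tz":-0.08,"yaw":0}])

```text
clock: 20.4
position: [591.8, 37.6, 114.7]
tcp_rot: [-0.05, 0.999, 0.003, -0.007]
contact_force: [-0.3, 0.2, -3.0]
gripper_width: 23.9
```

Call:
send_rows(deltas=[{"tx":0.04,"ty":-0.4,"tz":-0.03,"yaw":-0.05},{"tx":0.04,"ty":-0.4,"tz":-0.01,"yaw":-0.05},{"tx":0.04,"ty":-0.4,"tz":0,"yaw":0},{"tx":0.04,"ty":-0.4,"tz":0,"yaw":0},{"tx":0.04,"ty":-0.4,"tz":0,"yaw":0},{"tx":0.04,"ty":-0.4,"tz":0,"yaw":0}])

```text
clock: 21.0
position: [598.8, -27.9, 114.4]
tcp_rot: [-0.045, 0.999, 0.002, -0.006]
contact_force: [0.4, -0.1, -2.6]
gripper_width: 24.0
```

```bash
python3 st.py
```

```text
pos [598.8 -27.9 114.4] F [ 0.4 -0.1 -2.6] w 24.0 t 21.0
z [-0.0127  0.0044 -0.9999] phi -174.9 q [-0.068  0.555  1.754  0.005  0.845 -1.731]
st [[26.8438 44.7038]]
```

Call:
send_rows(deltas=[{"tx":0.04,"ty":-0.45,"tz":-0.03,"yaw":0.08},{"tx":0.04,"ty":-0.45,"tz":-0.01,"yaw":0},{"tx":0.04,"ty":-0.45,"tz":0,"yaw":0},{"tx":0.04,"ty":-0.45,"tz":0,"yaw":0},{"tx":0.04,"ty":-0.45,"tz":0,"yaw":0},{"tx":0.04,"ty":-0.45,"tz":0,"yaw":0},{"tx":0.04,"ty":-0.45,"tz":0,"yaw":0}])

```text
clock: 21.7
position: [606.6, -113.7, 113.9]
tcp_rot: [-0.049, 0.999, 0.003, -0.006]
contact_force: [-0.3, 1.4, 0.1]
gripper_width: 23.6
```

```bash
python3 st.py;python3 - <<'E'
from q import *
snap('scene','s11.png')
a=cv2.imread('pics/s11.png')[80:250,70:370]; cv2.imwrite('pics/s11z.png',cv2.resize(a,None,fx=2.6,fy=2.6,interpolation=2))
E
```

```text
pos [ 606.6 -113.7  113.9] F [-0.3  1.4  0.1] w 23.6 t 21.7
z [-0.0121  0.0049 -0.9999] phi -174.4 q [-0.206  0.577  1.713  0.003  0.864 -1.876]
st [[ 26.1499 -41.4823]]
```

View pics/s11z.png

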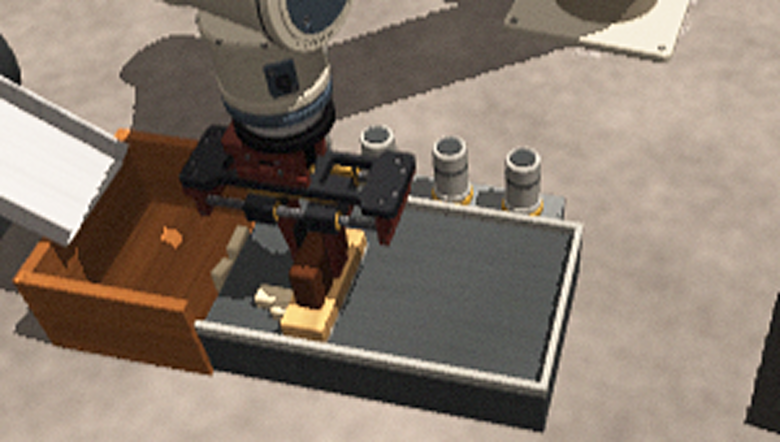

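Call:
send_rows(deltas=[{"tx":0.04,"ty":-0.45,"tz":0,"yaw":0},{"tx":0.04,"ty":-0.45,"tz":0,"yaw":0},{"tx":0.04,"ty":-0.45,"tz":0,"yaw":0},{"tx":0.04,"ty":-0.45,"tz":0,"yaw":0},{"tx":0.04,"ty":-0.45,"tz":0.01,"yaw":0},{"tx":0.04,"ty":-0.45,"tz":0.02,"yaw":0},{"tx":0.04,"ty":-0.45,"tz":0.02,"yaw":0},{"tx":0.04,"ty":-0.45,"tz":0.02,"yaw":0},{"tx":0.04,"ty":-0.4,"tz":0,"yaw":0}])

```text
clock: 22.65
position: [615.9, -224.1, 115.0]
tcp_rot: [-0.049, 0.999, 0.002, -0.006]
contact_force: [-0.4, -0.0, -3.3]
gripper_width: 24.0
```

```bash
python3 st.py;python3 - <<'E'
from q import *
snap('scene','s12.png')
a=cv2.imread('pics/s12.png')[80:250,70:370]; cv2.imwrite('pics/s12z.png',cv2.resize(a,None,fx=2.6,fy=2.6,interpolation=2))
E
```

```text
pos [ 615.9 -224.1  115. ] F [-0.4 -0.  -3.3] w 24.0 t 22.65
z [-0.0127  0.0037 -0.9999] phi -174.4 q [-0.367  0.622  1.621 -0.001  0.912 -2.034]
st [[  24.5027 -152.2218]]
```

View pics/s12z.png

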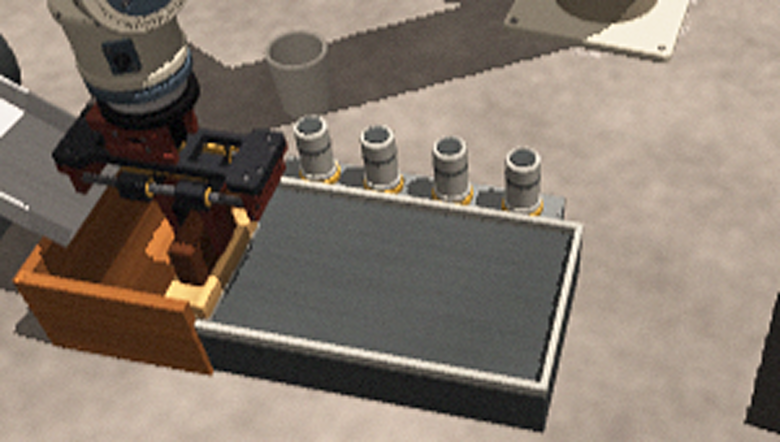

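Call:
send_rows(deltas=[{"tx":0,"ty":0,"tz":0.8,"yaw":0},{"tx":0,"ty":0,"tz":1,"yaw":0},{"tx":0,"ty":0.2,"tz":1,"yaw":0},{"tx":0.3,"ty":0.5,"tz":1,"yaw":0},{"tx":0.3,"ty":0.5,"tz":0.5,"yaw":0}])

```text
clock: 23.2
position: [628.1, -196.9, 222.4]
tcp_rot: [-0.046, 0.999, 0.003, -0.01]
contact_force: [0.5, 0.1, -1.6]
gripper_width: 23.7
```

```bash
python3 st.py;python3 - <<'E'
from q import *
snap('wrist','w13.png');snap('scene','s13.png')
a=cv2.imread('pics/s13.png')[80:250,70:370]; cv2.imwrite('pics/s13z.png',cv2.resize(a,None,fx=2.6,fy=2.6,interpolation=2))
E
```

```text
pos [ 628.1 -196.9  222.4] F [ 0.5  0.1 -1.6] w 23.7 t 23.2
z [-0.0194  0.0057 -0.9998] phi -174.7 q [-0.322  0.499  1.55  -0.001  1.113 -1.985]
st [[  39.3184 -126.4348]]
```

View pics/w13.png

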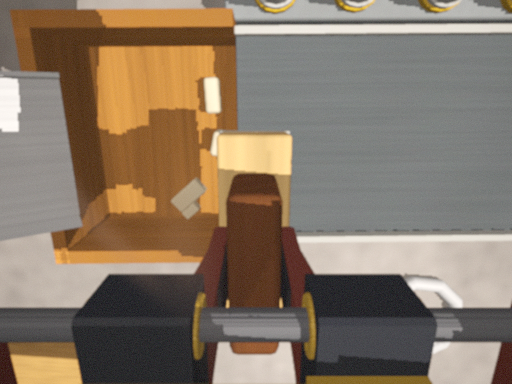

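View pics/s13z.png

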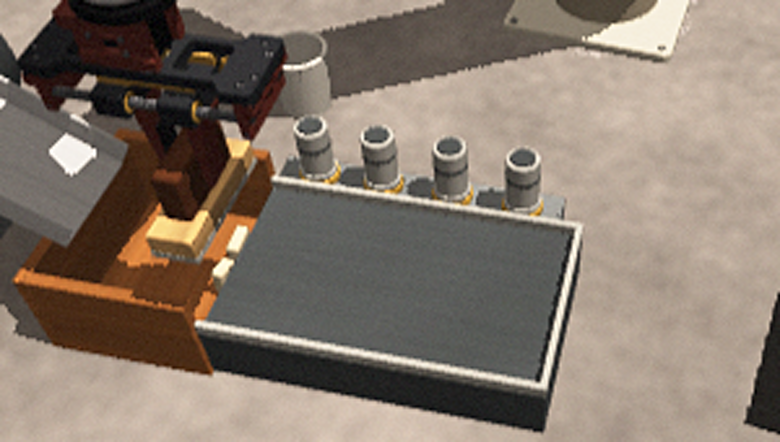

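Call:
send_rows(deltas=[{"tx":0,"ty":1,"tz":0,"yaw":0},{"tx":0,"ty":1,"tz":0,"yaw":0},{"tx":-0.2,"ty":1,"tz":0,"yaw":0},{"tx":-0.25,"ty":1,"tz":0,"yaw":0},{"tx":-0.25,"ty":1,"tz":0,"yaw":0},{"tx":-0.25,"ty":1,"tz":0,"yaw":0},{"tx":-0.25,"ty":1,"tz":0,"yaw":0},{"tx":-0.25,"ty":1,"tz":0,"yaw":0},{"tx":-0.25,"ty":1,"tz":0,"yaw":0},{"tx":-0.25,"ty":1,"tz":0,"yaw":0},{"tx":-0.25,"ty":1,"tz":0,"yaw":0},{"tx":-0.25,"ty":1,"tz":0,"yaw":0},{"tx":-0.25,"ty":1,"tz":0,"yaw":0},{"tx":-0.25,"ty":1,"tz":0,"yaw":0},{"tx":-0.25,"ty":1,"tz":0,"yaw":0},{"tx":-0.25,"ty":1,"tz":0,"yaw":0},{"tx":-0.25,"ty":1,"tz":0,"yaw":0},{"tx":-0.25,"ty":1,"tz":0,"yaw":0}])

```text
clock: 25.1
position: [510.7, 263.8, 192.5]
tcp_rot: [-0.049, 0.998, -0.0, -0.029]
contact_force: [0.8, -0.9, -2.6]
gripper_width: 23.9
```

```bash
python3 st.py
```

```text
pos [510.7 263.8 192.5] F [ 0.8 -0.9 -2.6] w 23.9 t 25.1
z [-0.0574 -0.0032 -0.9983] phi -174.4 q [ 0.445  0.431  1.744  0.026  1.02  -1.237]
st [[-32.0067 343.6933]]
```

Call:
send_rows(deltas=[{"tx":-0.1,"ty":1,"tz":0,"yaw":0},{"tx":-0.1,"ty":1,"tz":-0.3,"yaw":0},{"tx":-0.1,"ty":0.9,"tz":-0.5,"yaw":0},{"tx":-0.1,"ty":0.6,"tz":-0.5,"yaw":0},{"tx":0,"ty":0.2,"tz":-0.8,"yaw":0},{"tx":0,"ty":0,"tz":-0.8,"yaw":0},{"tx":0,"ty":0,"tz":-0.5,"yaw":0},{"tx":0,"ty":0,"tz":0,"yaw":0}])

```text
clock: 25.9
position: [493.9, 359.0, 93.0]
tcp_rot: [-0.052, 0.998, -0.004, -0.035]
contact_force: [0.3, -0.3, -2.3]
gripper_width: 24.1
```

```bash
python3 st.py
```

```text
pos [493.9 359.   93. ] F [ 0.3 -0.3 -2.3] w 24.1 t 25.9
z [-0.0686 -0.0124 -0.9976] phi -174.0 q [ 0.596  0.618  1.701  0.036  0.887 -1.103]
st [[-39.3153 440.0545]]
```

Call:
send_rows(deltas=[{"tx":0.02,"ty":0,"tz":-0.6,"yaw":0},{"tx":0.02,"ty":0,"tz":-0.4,"yaw":0}])

```text
clock: 26.1
position: [495.8, 358.9, 67.7]
tcp_rot: [-0.052, 0.998, -0.004, -0.034]
contact_force: [0.3, -0.1, -2.7]
gripper_width: 23.9
```

Call:
send_rows(deltas=[{"tx":0.02,"ty":0,"tz":-0.2,"yaw":0}])

```text
clock: 26.2
position: [496.4, 358.6, 61.8]
tcp_rot: [-0.052, 0.998, -0.004, -0.034]
contact_force: [-0.6, -0.5, -2.1]
gripper_width: 23.9
```

Call:
send_rows(deltas=[{"tx":0.02,"ty":0,"tz":-0.1,"yaw":0}])

```text
clock: 26.3
position: [496.2, 358.3, 59.4]
tcp_rot: [-0.051, 0.998, -0.004, -0.035]
contact_force: [-12.1, -2.5, 20.7]
gripper_width: 23.7
```

Call:
send_rows(deltas=[{"tx":0,"ty":0,"tz":0,"yaw":0},{"tx":0,"ty":0,"tz":0,"yaw":0},{"tx":0,"ty":0,"tz":0,"yaw":0},{"tx":0,"ty":0,"tz":0,"yaw":0},{"tx":0,"ty":0,"tz":0,"yaw":0},{"tx":0,"ty":0,"tz":0,"yaw":0}], fingers=0.4)

```text
clock: 26.9
position: [498.5, 359.4, 61.8]
tcp_rot: [-0.051, 0.998, -0.003, -0.033]
contact_force: [0.6, -0.5, 0.7]
gripper_width: 61.2
```

```bash
python3 st.py; python3 - <<'E'
from q import *
snap('wrist','w14.png')
E
```

```text
pos [498.5 359.4  61.8] F [ 0.6 -0.5  0.7] w 61.2 t 26.9
z [-0.0646 -0.0091 -0.9979] phi -174.1 q [ 0.592  0.667  1.702  0.039  0.833 -1.108]
st [[-34.6632 439.9952]]
```

View pics/w14.png

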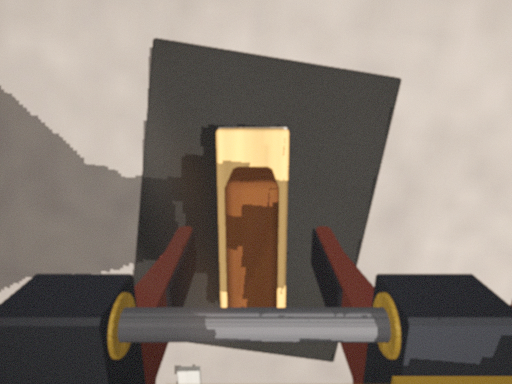

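Call:
send_rows(deltas=[{"tx":0,"ty":0,"tz":0.8,"yaw":0},{"tx":0,"ty":0,"tz":1,"yaw":0},{"tx":0,"ty":0,"tz":1,"yaw":0},{"tx":0,"ty":0,"tz":1,"yaw":0},{"tx":0,"ty":-0.3,"tz":1,"yaw":0},{"tx":0,"ty":-1,"tz":0.5,"yaw":-1},{"tx":0,"ty":-1,"tz":0,"yaw":-1},{"tx":0,"ty":-1,"tz":0,"yaw":-1},{"tx":0,"ty":-1,"tz":0,"yaw":-1},{"tx":-0.2,"ty":-1,"tz":0,"yaw":-1},{"tx":-0.2,"ty":-1,"tz":0,"yaw":-1},{"tx":-0.2,"ty":-1,"tz":0,"yaw":-1},{"tx":-0.2,"ty":-1,"tz":0,"yaw":-1},{"tx":-0.2,"ty":-1,"tz":0,"yaw":-1},{"tx":-0.2,"ty":-1,"tz":0,"yaw":-1}])

```text
clock: 28.45
position: [466.5, 95.2, 200.3]
tcp_rot: [0.449, 0.893, 0.015, -0.028]
contact_force: [-0.2, -0.4, 0.4]
gripper_width: 61.6
```

```bash
python3 st.py
```

```text
pos [466.5  95.2 200.3] F [-0.2 -0.4  0.4] w 61.6 t 28.45
z [-0.0368  0.0512 -0.998 ] phi 126.6 q [ 0.142  0.274  1.968  0.07   0.93  -0.54 ]
st [[-92.6805 180.2565]]
```

Call:
send_rows(deltas=[{"tx":-0.2,"ty":-0.5,"tz":0,"yaw":-1},{"tx":-0.2,"ty":-0.5,"tz":0,"yaw":-1},{"tx":-0.2,"ty":-0.5,"tz":0,"yaw":-1},{"tx":-0.2,"ty":-0.5,"tz":0,"yaw":-1},{"tx":-0.2,"ty":-0.5,"tz":0,"yaw":-1},{"tx":0,"ty":-0.3,"tz":0,"yaw":-0.2},{"tx":0,"ty":0,"tz":0,"yaw":0}])

```text
clock: 29.15
position: [439.3, 19.5, 201.0]
tcp_rot: [0.673, 0.739, 0.022, -0.022]
contact_force: [1.0, -0.2, 0.9]
gripper_width: 61.5
```

```bash
python3 st.py; python3 - <<'E'
from q import *
snap('wrist','w15.png');snap('scene','s15.png')
E
```

```text
pos [439.3  19.5 201. ] F [ 1.  -0.2  0.9] w 61.5 t 29.15
z [-0.0039  0.0624 -0.998 ] phi 95.4 q [-0.024  0.21   2.055  0.081  0.883 -0.169]
st [[-127.1352  107.6346]]
```

View pics/w15.png

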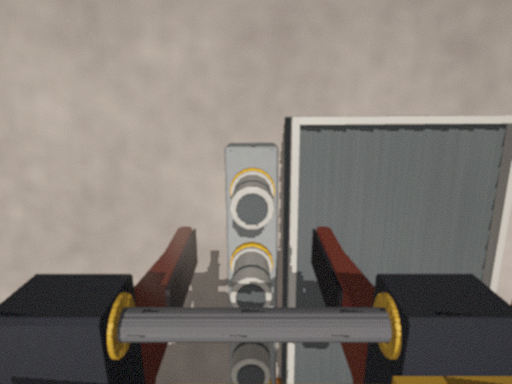

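View pics/s15.png

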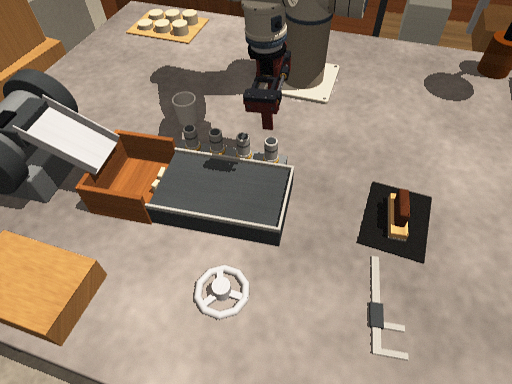

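Call:
send_rows(deltas=[{"tx":0,"ty":0,"tz":-1,"yaw":0},{"tx":0,"ty":0,"tz":-1,"yaw":0},{"tx":0,"ty":0,"tz":-1,"yaw":0},{"tx":0,"ty":0,"tz":-0.6,"yaw":0},{"tx":0,"ty":0,"tz":0,"yaw":0}])

```text
clock: 29.75
position: [442.8, 22.7, 109.2]
tcp_rot: [0.669, 0.743, 0.024, -0.021]
contact_force: [0.7, 1.0, 0.0]
gripper_width: 61.6
```

```bash
python3 st.py; python3 - <<'E'
from q import *
snap('wrist','w16.png')
E
```

```text
pos [442.8  22.7 109.2] F [0.7 1.  0. ] w 61.6 t 29.75
z [ 0.001   0.0628 -0.998 ] phi 96.0 q [-0.017  0.384  2.109  0.104  0.652 -0.205]
st [[-123.438   110.4314]]
```

View pics/w16.png

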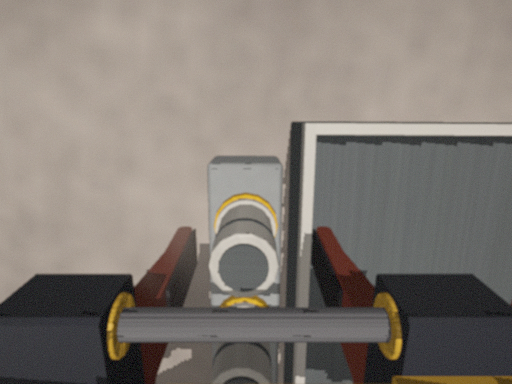

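```bash
python3 - <<'E'
from q import *
o=ctrl.get_obs();T=campose('wrist',o)
w=atz('wrist',(245,267),115,T);print(w, w2st(S,w), o['position']-w)
E
```

```text
[439.7  21.3 115. ] [[-126.6  109.3]] [ 3.5  1.4 -5. ]
```

Call:
send_rows(deltas=[{"tx":-0.12,"ty":-0.06,"tz":-0.3,"yaw":0},{"tx":-0.03,"ty":-0.03,"tz":-0.12,"yaw":0}])

```text
clock: 30.0
position: [440.7, 20.9, 100.3]
tcp_rot: [0.668, 0.744, 0.025, -0.019]
contact_force: [-0.9, 0.2, -0.6]
gripper_width: 61.3
```

Call:
send_rows(deltas=[{"tx":0,"ty":0,"tz":0,"yaw":0},{"tx":0,"ty":0,"tz":0,"yaw":0},{"tx":0,"ty":0,"tz":0,"yaw":0},{"tx":0,"ty":0,"tz":0,"yaw":0}], fingers=-1, force=20)

```text
clock: 30.4
position: [438.0, 20.6, 100.9]
tcp_rot: [0.667, 0.744, 0.023, -0.021]
contact_force: [-9.2, -5.0, 11.3]
gripper_width: 33.9
```

Call:
send_rows(deltas=[{"tx":0,"ty":0,"tz":0.4,"yaw":0},{"tx":0,"ty":0,"tz":0.4,"yaw":0},{"tx":0,"ty":0,"tz":0.3,"yaw":0}])

```text
clock: 30.7
position: [437.9, 20.5, 129.9]
tcp_rot: [0.668, 0.744, 0.023, -0.021]
contact_force: [-0.5, -0.8, 1.7]
gripper_width: 33.7
```

```bash
python3 st.py
```

```text
pos [437.9  20.5 129.9] F [-0.5 -0.8  1.7] w 33.7 t 30.7
z [-0.0007  0.0626 -0.998 ] phi 96.2 q [-0.022  0.338  2.108  0.097  0.701 -0.205]
st [[-128.5197  108.7324]]
```

Call:
send_rows(deltas=[{"tx":0,"ty":0,"tz":0.12,"yaw":0},{"tx":0,"ty":0,"tz":0.05,"yaw":0}])

```text
clock: 30.9
position: [437.6, 20.5, 133.8]
tcp_rot: [0.668, 0.744, 0.023, -0.021]
contact_force: [8.4, 1.3, -32.1]
gripper_width: 34.1
```

Call:
send_rows(deltas=[{"tx":0,"ty":0,"tz":-0.04,"yaw":0},{"tx":0,"ty":0,"tz":0,"yaw":0},{"tx":0,"ty":0,"tz":0,"yaw":0},{"tx":0,"ty":0,"tz":0,"yaw":0}], fingers=0.4)

```text
clock: 31.3
position: [438.9, 20.7, 134.2]
tcp_rot: [0.668, 0.744, 0.024, -0.02]
contact_force: [0.2, -0.2, 0.2]
gripper_width: 60.2
```

Call:
send_rows(deltas=[{"tx":0,"ty":0,"tz":0.6,"yaw":0},{"tx":0,"ty":0,"tz":1,"yaw":0},{"tx":0.1,"ty":-1,"tz":0.5,"yaw":0},{"tx":0.1,"ty":-1,"tz":0,"yaw":0},{"tx":0.1,"ty":-0.8,"tz":0,"yaw":0},{"tx":0,"ty":0,"tz":0,"yaw":0}])

```text
clock: 31.9
position: [447.3, -51.3, 190.7]
tcp_rot: [0.667, 0.745, 0.025, -0.018]
contact_force: [-0.5, 0.7, -0.5]
gripper_width: 61.6
```

```bash
python3 st.py; python3 - <<'E'
from q import *
snap('wrist','w17.png');snap('scene','s17.png')
a=cv2.imread('pics/s17.png')[80:250,70:370]; cv2.imwrite('pics/s17z.png',cv2.resize(a,None,fx=2.6,fy=2.6,interpolation=2))
E
```

```text
pos [447.3 -51.3 190.7] F [-0.5  0.7 -0.5] w 61.6 t 31.9
z [ 0.0065  0.0615 -0.9981] phi 96.3 q [-0.181  0.242  2.043  0.081  0.863 -0.344]
st [[-126.2431   36.3885]]
```

View pics/w17.png

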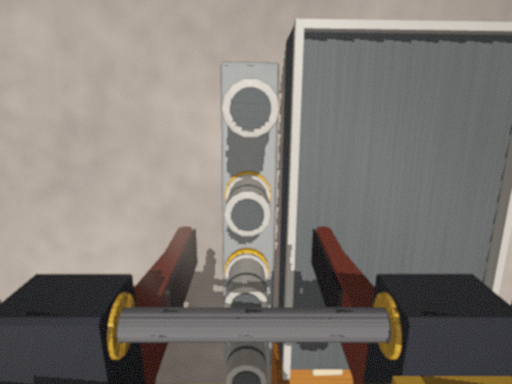

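View pics/s17z.png

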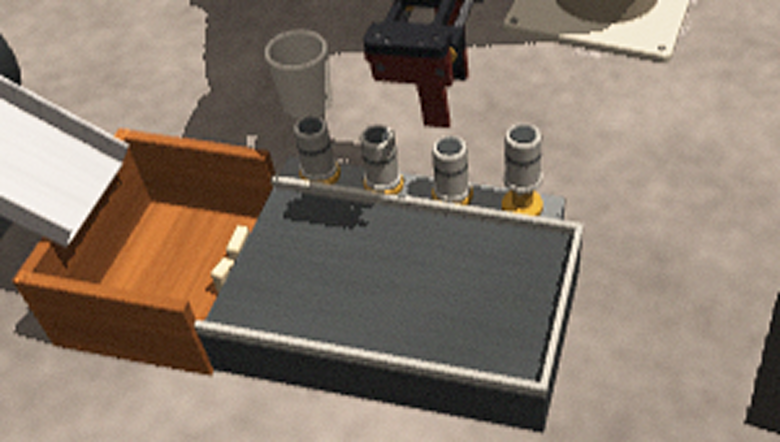

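```bash
python3 - <<'E'
from q import *
o=ctrl.get_obs();T=campose('wrist',o)
for p,z in (((247,214),115),((247,295),115),((250,105),145)):
  w=atz('wrist',p,z,T);print(w, w2st(S,w), o['position']-w)
E
```

```text
[443.1 -49.6 115. ] [[-130.2   38.5]] [ 3.4 -0.2 75.2]
[ 449.7 -112.2  115. ] [[-129.8  -24.5]] [-3.3 62.4 75.2]
[437.3  23.5 145. ] [[-128.8  111.8]] [  9.2 -73.3  45.2]
```

Call:
send_rows(deltas=[{"tx":-0.1,"ty":0,"tz":-1,"yaw":0},{"tx":-0.03,"ty":0,"tz":-1,"yaw":0},{"tx":-0.03,"ty":-0.03,"tz":-1,"yaw":0},{"tx":-0.05,"ty":-0.04,"tz":-0.4,"yaw":0}])

```text
clock: 32.4
position: [442.0, -48.6, 104.5]
tcp_rot: [0.666, 0.746, 0.026, -0.017]
contact_force: [0.4, 0.3, -0.1]
gripper_width: 61.9
```

```bash
python3 st.py
```

```text
pos [442.  -48.6 104.5] F [ 0.4  0.3 -0.1] w 61.9 t 32.4
z [ 0.0094  0.0622 -0.998 ] phi 96.5 q [-0.178  0.396  2.107  0.105  0.644 -0.375]
st [[-131.224    39.5244]]
```

Call:
send_rows(deltas=[{"tx":0.12,"ty":-0.12,"tz":-0.15,"yaw":-0.1},{"tx":0,"ty":0,"tz":0,"yaw":0}])

```text
clock: 32.6
position: [444.2, -50.6, 99.8]
tcp_rot: [0.669, 0.742, 0.026, -0.019]
contact_force: [-0.5, 0.1, -0.4]
gripper_width: 61.5
```

```bash
python3 st.py; python3 - <<'E'
from q import *
snap('wrist','w18.png')
o=ctrl.get_obs();T=campose('wrist',o);print(proj('wrist',st2w(S,[[-129,37.5,115]]),T))
E
```

```text
pos [444.2 -50.6  99.8] F [-0.5  0.1 -0.4] w 61.5 t 32.6
z [ 0.0068  0.0628 -0.998 ] phi 96.0 q [-0.181  0.409  2.102  0.106  0.638 -0.37 ]
st [[-129.222    37.3524]]
[[253.7 274.6]]
```

View pics/w18.png

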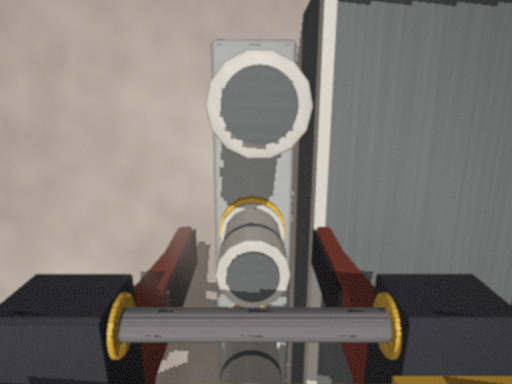

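Centred between the jaws (cap at column 253, jaw centre 254). Grip and pull.

Call:
send_rows(deltas=[{"tx":0,"ty":0,"tz":0,"yaw":0},{"tx":0,"ty":0,"tz":0,"yaw":0},{"tx":0,"ty":0,"tz":0,"yaw":0},{"tx":0,"ty":0,"tz":0,"yaw":0},{"tx":0,"ty":0,"tz":0,"yaw":0}], fingers=-1, force=20)

```text
clock: 33.15
position: [443.5, -50.9, 102.2]
tcp_rot: [0.669, 0.743, 0.025, -0.018]
contact_force: [4.1, -1.0, -5.1]
gripper_width: 34.3
```

Call:
send_rows(deltas=[{"tx":0,"ty":0,"tz":0.4,"yaw":0},{"tx":0,"ty":0,"tz":0.4,"yaw":0},{"tx":0,"ty":0,"tz":0.35,"yaw":0}])

```text
clock: 33.45
position: [443.5, -50.8, 132.6]
tcp_rot: [0.669, 0.743, 0.025, -0.019]
contact_force: [0.2, -0.5, -17.8]
gripper_width: 33.4
```

Call:
send_rows(deltas=[{"tx":0,"ty":0,"tz":0.08,"yaw":0}])

```text
clock: 33.55
position: [443.2, -50.7, 134.7]
tcp_rot: [0.669, 0.743, 0.025, -0.018]
contact_force: [7.7, 0.4, -29.7]
gripper_width: 33.3
```

Call:
send_rows(deltas=[{"tx":0,"ty":0,"tz":-0.04,"yaw":0},{"tx":0,"ty":0,"tz":0,"yaw":0},{"tx":0,"ty":0,"tz":0,"yaw":0},{"tx":0,"ty":0,"tz":0,"yaw":0}], fingers=0.4)

```text
clock: 33.95
position: [444.0, -50.7, 135.6]
tcp_rot: [0.669, 0.743, 0.026, -0.017]
contact_force: [0.0, 0.7, -1.4]
gripper_width: 59.7
```

Call:
send_rows(deltas=[{"tx":0,"ty":0,"tz":0.6,"yaw":0},{"tx":0,"ty":0,"tz":1,"yaw":0},{"tx":0.1,"ty":-1,"tz":0.5,"yaw":0},{"tx":0.1,"ty":-1,"tz":0,"yaw":0},{"tx":0.1,"ty":-0.85,"tz":0,"yaw":0},{"tx":0,"ty":0,"tz":0,"yaw":0}])

```text
clock: 34.55
position: [451.7, -123.9, 191.1]
tcp_rot: [0.668, 0.743, 0.026, -0.017]
contact_force: [0.3, 0.4, -0.2]
gripper_width: 61.6
```

```bash
python3 st.py; python3 - <<'E'
from q import *
snap('wrist','w19.png');snap('scene','s19.png')
a=cv2.imread('pics/s19.png')[80:250,70:370]; cv2.imwrite('pics/s19z.png',cv2.resize(a,None,fx=2.6,fy=2.6,interpolation=2))
E
```

```text
pos [ 451.7 -123.9  191.1] F [ 0.3  0.4 -0.2] w 61.6 t 34.55
z [ 0.0095  0.0612 -0.9981] phi 96.1 q [-0.331  0.27   2.002  0.079  0.882 -0.488]
st [[-129.0443  -36.3033]]
```

View pics/w19.png

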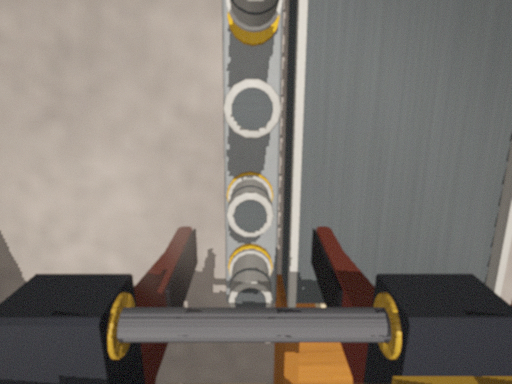

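View pics/s19z.png

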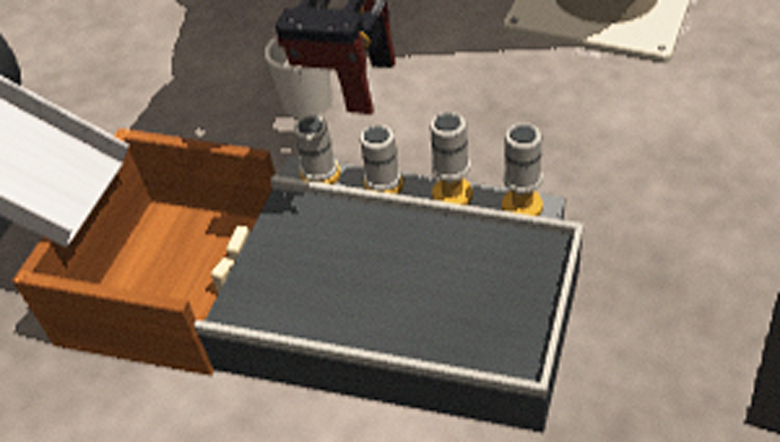

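Call:
send_rows(deltas=[{"tx":0,"ty":0,"tz":-1,"yaw":0},{"tx":0,"ty":0,"tz":-1,"yaw":0},{"tx":0,"ty":-0.03,"tz":-1,"yaw":0},{"tx":0,"ty":-0.04,"tz":-0.5,"yaw":0},{"tx":0,"ty":0,"tz":-0.05,"yaw":0}])

```text
clock: 35.15
position: [449.6, -119.3, 99.4]
tcp_rot: [0.667, 0.745, 0.026, -0.018]
contact_force: [0.3, 0.4, -0.1]
gripper_width: 61.9
```

```bash
python3 st.py; python3 - <<'E'
from q import *
snap('wrist','w20.png')
E
```

```text
pos [ 449.6 -119.3   99.4] F [ 0.3  0.4 -0.1] w 61.9 t 35.15
z [ 0.0073  0.0633 -0.998 ] phi 96.3 q [-0.324  0.431  2.058  0.101  0.668 -0.514]
st [[-130.6188  -31.525 ]]
```

View pics/w20.png

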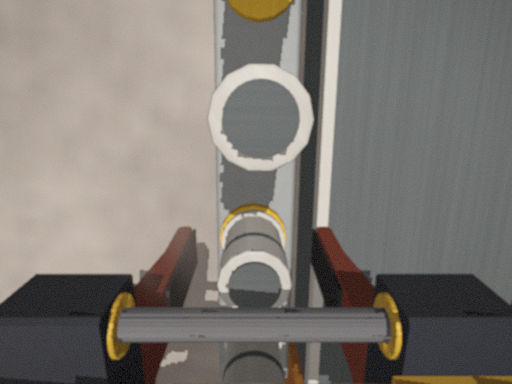

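Call:
send_rows(deltas=[{"tx":0.03,"ty":-0.22,"tz":-0.02,"yaw":0},{"tx":0,"ty":0,"tz":0,"yaw":0}])

```text
clock: 35.4
position: [451.0, -124.3, 100.2]
tcp_rot: [0.666, 0.745, 0.026, -0.018]
contact_force: [-0.5, -0.2, 0.3]
gripper_width: 61.7
```

Call:
send_rows(deltas=[{"tx":0,"ty":0,"tz":0,"yaw":0},{"tx":0,"ty":0,"tz":0,"yaw":0},{"tx":0,"ty":0,"tz":0,"yaw":0},{"tx":0,"ty":0,"tz":0,"yaw":0},{"tx":0,"ty":0,"tz":0,"yaw":0}], fingers=-1, force=20)

```text
clock: 35.9
position: [450.1, -125.0, 102.0]
tcp_rot: [0.666, 0.745, 0.026, -0.018]
contact_force: [2.6, -1.2, -3.3]
gripper_width: 33.9
```

Call:
send_rows(deltas=[{"tx":0,"ty":0,"tz":0.4,"yaw":0},{"tx":0,"ty":0,"tz":0.4,"yaw":0},{"tx":0,"ty":0,"tz":0.35,"yaw":0}])

```text
clock: 36.2
position: [450.1, -124.9, 132.0]
tcp_rot: [0.666, 0.745, 0.025, -0.018]
contact_force: [-0.0, -0.2, 1.0]
gripper_width: 33.6
```

Call:
send_rows(deltas=[{"tx":0,"ty":0,"tz":0.08,"yaw":0}])

```text
clock: 36.3
position: [449.8, -124.7, 134.1]
tcp_rot: [0.666, 0.745, 0.026, -0.018]
contact_force: [8.2, -1.2, -29.7]
gripper_width: 33.5
```

Cap 2 against its top stop. Release and go to the last one.

Call:
send_rows(deltas=[{"tx":0,"ty":0,"tz":-0.04,"yaw":0},{"tx":0,"ty":0,"tz":0,"yaw":0},{"tx":0,"ty":0,"tz":0,"yaw":0},{"tx":0,"ty":0,"tz":0,"yaw":0}], fingers=0.4)

```text
clock: 36.7
position: [450.2, -124.6, 134.8]
tcp_rot: [0.666, 0.745, 0.026, -0.017]
contact_force: [0.2, 0.3, 0.8]
gripper_width: 60.1
```

Call:
send_rows(deltas=[{"tx":0,"ty":0,"tz":0.6,"yaw":0},{"tx":0,"ty":0,"tz":1,"yaw":0},{"tx":0.1,"ty":-0.95,"tz":0.5,"yaw":0},{"tx":0.1,"ty":-0.9,"tz":0,"yaw":0},{"tx":0.1,"ty":-0.8,"tz":0,"yaw":0},{"tx":0,"ty":-0.05,"tz":0,"yaw":0}])

```text
clock: 37.3
position: [457.6, -193.7, 190.3]
tcp_rot: [0.665, 0.746, 0.026, -0.017]
contact_force: [-0.5, -0.3, 0.4]
gripper_width: 61.6
```

Call:
send_rows(deltas=[{"tx":0,"ty":-0.03,"tz":-1,"yaw":0},{"tx":0,"ty":-0.05,"tz":-1,"yaw":0},{"tx":0,"ty":-0.05,"tz":-1,"yaw":0}])

```text
clock: 37.6
position: [459.7, -197.5, 116.8]
tcp_rot: [0.666, 0.745, 0.027, -0.014]
contact_force: [-0.2, 0.1, -0.6]
gripper_width: 61.1
```

```bash
python3 st.py; python3 - <<'E'
from q import *
snap('wrist','w21.png')
E
```

```text
pos [ 459.7 -197.5  116.8] F [-0.2  0.1 -0.6] w 61.1 t 37.6
z [ 0.0158  0.0586 -0.9982] phi 96.5 q [-0.464  0.437  1.977  0.088  0.742 -0.642]
st [[-128.3446 -110.327 ]]
```

View pics/w21.png

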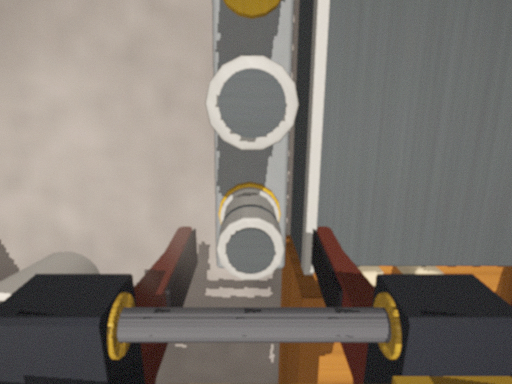

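Call:
send_rows(deltas=[{"tx":-0.04,"ty":0.17,"tz":-0.4,"yaw":0},{"tx":-0.03,"ty":0,"tz":-0.25,"yaw":0},{"tx":0,"ty":0,"tz":0,"yaw":0}])

```text
clock: 37.95
position: [454.7, -190.2, 95.8]
tcp_rot: [0.666, 0.745, 0.026, -0.018]
contact_force: [0.4, -0.0, -0.0]
gripper_width: 61.6
```

```bash
python3 st.py; python3 - <<'E'
from q import *
snap('wrist','w22.png')
E
```

```text
pos [ 454.7 -190.2   95.8] F [ 0.4 -0.  -0. ] w 61.6 t 37.95
z [ 0.0077  0.0629 -0.998 ] phi 96.5 q [-0.456  0.47   1.995  0.093  0.699 -0.64 ]
st [[-132.621 -102.545]]
```

View pics/w22.png

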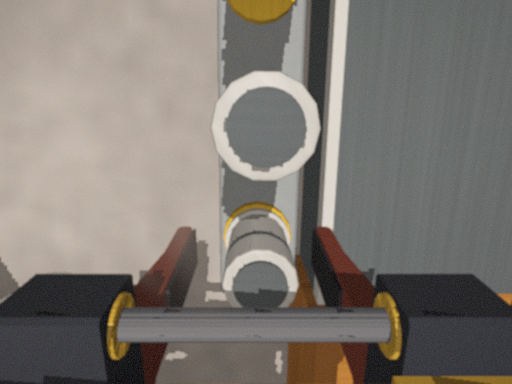

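Call:
send_rows(deltas=[{"tx":0.1,"ty":-0.12,"tz":0.08,"yaw":-0.08},{"tx":0,"ty":0,"tz":0,"yaw":0}])

```text
clock: 38.2
position: [458.6, -193.7, 99.7]
tcp_rot: [0.669, 0.743, 0.027, -0.017]
contact_force: [-0.6, -1.2, -0.4]
gripper_width: 61.3
```

Call:
send_rows(deltas=[{"tx":0,"ty":0,"tz":0,"yaw":0},{"tx":0,"ty":0,"tz":0,"yaw":0},{"tx":0,"ty":0,"tz":0,"yaw":0},{"tx":0,"ty":0,"tz":0,"yaw":0},{"tx":0,"ty":0,"tz":0,"yaw":0}], fingers=-1, force=20)

```text
clock: 38.7
position: [457.5, -194.6, 101.1]
tcp_rot: [0.669, 0.743, 0.026, -0.017]
contact_force: [3.1, -0.1, -0.7]
gripper_width: 33.7
```

Call:
send_rows(deltas=[{"tx":0,"ty":0,"tz":0.4,"yaw":0},{"tx":0,"ty":0,"tz":0.4,"yaw":0},{"tx":0,"ty":0,"tz":0.35,"yaw":0}])

```text
clock: 39.0
position: [457.6, -194.5, 130.9]
tcp_rot: [0.669, 0.743, 0.025, -0.017]
contact_force: [0.9, -0.1, 0.1]
gripper_width: 33.4
```

Call:
send_rows(deltas=[{"tx":0,"ty":0,"tz":0.08,"yaw":0}])

```text
clock: 39.1
position: [457.3, -194.3, 132.8]
tcp_rot: [0.669, 0.743, 0.025, -0.017]
contact_force: [8.6, -0.9, -31.8]
gripper_width: 33.6
```

Release, rise and back off for a final look.

Call:
send_rows(deltas=[{"tx":0,"ty":0,"tz":-0.04,"yaw":0},{"tx":0,"ty":0,"tz":0,"yaw":0},{"tx":0,"ty":0,"tz":0,"yaw":0},{"tx":0,"ty":0,"tz":0,"yaw":0}], fingers=0.4)

```text
clock: 39.5
position: [457.4, -194.1, 133.4]
tcp_rot: [0.669, 0.743, 0.026, -0.017]
contact_force: [0.7, -0.7, -0.1]
gripper_width: 60.3
```

Call:
send_rows(deltas=[{"tx":0,"ty":0,"tz":0.6,"yaw":0},{"tx":0,"ty":0,"tz":1,"yaw":0},{"tx":0,"ty":0,"tz":1,"yaw":0},{"tx":0,"ty":0,"tz":1,"yaw":0},{"tx":0,"ty":0,"tz":1,"yaw":0},{"tx":0,"ty":0.5,"tz":0.3,"yaw":0},{"tx":0,"ty":0,"tz":0,"yaw":0}])

```text
clock: 40.2
position: [455.8, -180.1, 259.9]
tcp_rot: [0.669, 0.742, 0.026, -0.018]
contact_force: [0.7, -0.4, -0.3]
gripper_width: 61.4
```

```bash
python3 st.py; python3 - <<'E'
from q import *
snap('wrist','w23.png');snap('scene','s23.png');snap('side','d23.png')
a=cv2.imread('pics/s23.png')[70:300,70:450]; cv2.imwrite('pics/s23z.png',cv2.resize(a,None,fx=2.1,fy=2.1,interpolation=2))
a=cv2.imread('pics/d23.png')[80:320,80:400]; cv2.imwrite('pics/d23z.png',cv2.resize(a,None,fx=2.4,fy=2.4,interpolation=2))
E
```

```text
pos [ 455.8 -180.1  259.9] F [ 0.7 -0.4 -0.3] w 61.4 t 40.2
z [ 0.0075  0.0621 -0.998 ] phi 96.0 q [-0.436  0.206  1.893  0.068  1.062 -0.574]
st [[-130.5157  -92.6038]]
```

View pics/s23z.png

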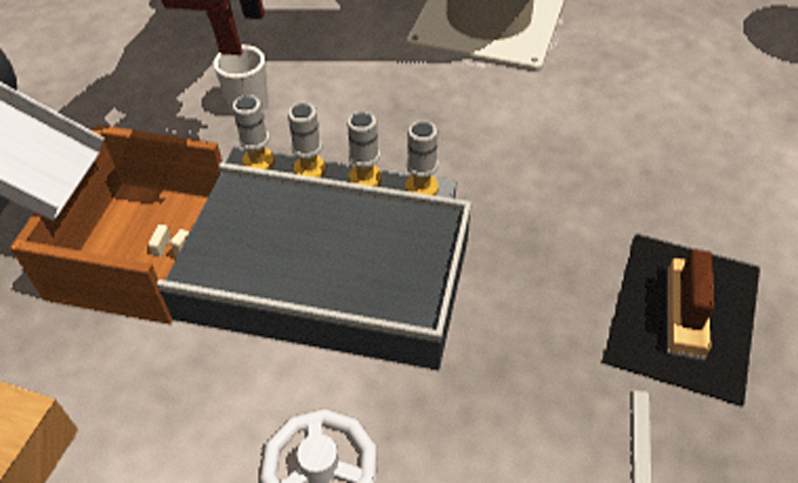

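View pics/d23z.png

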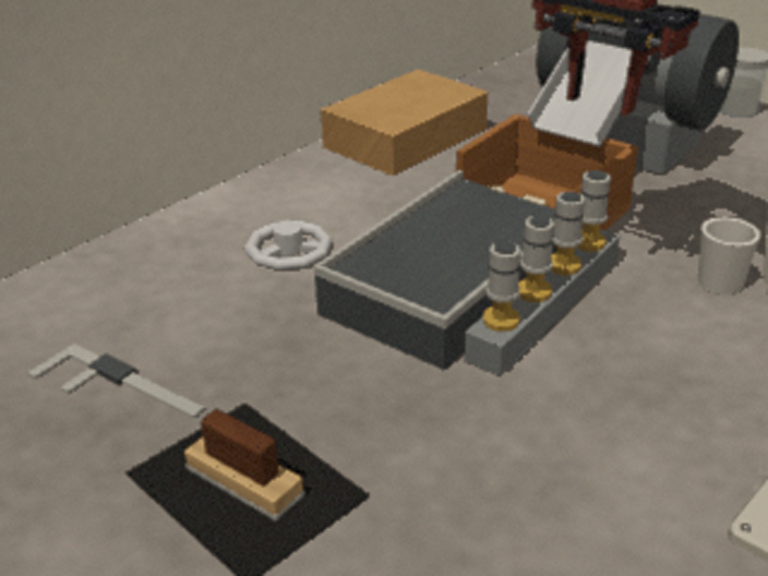

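View pics/w23.png

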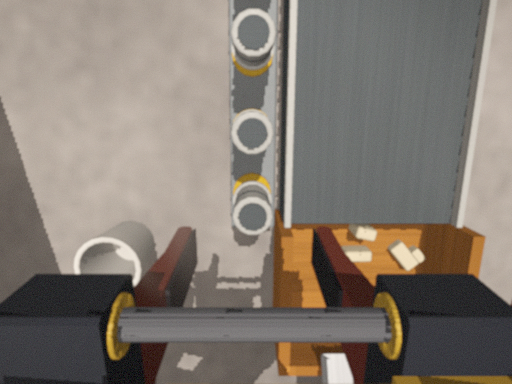

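```bash
python3 - <<'E'
from h import *
print(ctrl.hand_in())
E
```

```text
the job is handed in; nothing more can be done
None
```

The job is done and handed in at about 40 s of robot time; no verdict is reported.

**What I did:**
- **Caps down:** I pressed all four down with closed fingers until each met its bottom stop, before any sweeping. At the start two were up, one was half-way and one was already down.
- **Sweep:** With all caps down, I swept the plate in two lanes with the scraper. All three offcuts went into the bin, and the gripper never touched them.
- **Finish:** I stood the scraper on the mat within a few millimetres of its middle. Then I pulled each cap up until it met its top stop.

**Last checks** (scene, side and wrist pictures after backing off):
- The plate is clear, and three offcuts lie on the bin floor.
- All four caps are up.
- The scraper stands upright in the middle of the mat.
- The crucible, hand wheel and caliper look unmoved.
- The gripper is clear of everything.

**What disagreed or was not ideal:**
- The cameras differed by up to about 7 mm in x on the station. I centred the jaws on each cap using the wrist picture.
- The tool tilted a few degrees as rows added up. The scraper was set down slightly tilted and settled flat on release.
- Pressing one cap against its bottom stop reached 62 N at the fingertips, more than I intended. It stayed under the 120 N wrist limit, and I kept the later presses under 25 N. The 40 N limit is for the arm and the gripper's body, and I took it not to cover the fingers.
- One offcut moved slightly inside the bin between pictures and stayed there.

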